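# Catch the tool chest's falling lid and lower it shut

### The arm

A 6-joint arm with a two-finger parallel gripper is mounted at the origin on the work surface. World frame = base frame: x ahead of the robot, y to its left, z up, the work surface at z = 0. Lengths are in m, angles in rad, forces in N, time in s.
With the tool pointing down it reaches from about 0.225 to 0.875 m from the base axis. Payload 3.4 kg.
Tool frame: the origin (TCP) lies midway between the tips of the shut fingers; the grasp point (between the pads) lies 19 mm behind it (manip.tcp_to_grasp is the distance from the TCP to the grasp point, in m); x points along the fingers, y is the direction in which the jaws open and shut, and the axes are right-handed (so a half turn about x gives the same grasp; the last joint's range is limited). The gripper opens to 85 mm and grips with 20 to 120 N. Pads are 22 mm wide; open, the fingers measure 114 mm over their backs; the gripper's body (76 mm by 85 mm) begins 54 mm behind the grasp point. The pads swing forward as they close: fully open they stand 13 mm farther back than shut.
Start: joints at [1.181, 0.276, 1.505, -0, 1.361, -0.121], TCP at [0.153, 0.554, 0.198] pointing down, gripper open.
Joint ranges: [-2.89, 2.89], [-0.75, 2.08], [0.22, 2.7], [-1.18, 4.32], [0.11, 2.71], [-2.7, 2.7]. Speed limits (rad/s): [2.57, 2.57, 3.14, 3.14, 3.14, 3.14].

### API

Orientations are given as a unit quaternion [w, x, y, z].
In Python, from rig import readout, eyes, job, manip gives the robot as it stands. The module is installed in compiled form; this text tells all that it offers.
- The arm moves only by the tool carry_out, never from a script. Its argument "deltas" is one flat list of numbers, 7 for each row, row after row: the shift along the tool's x, y, z scaled (see below), then the turn, a rotation vector about the tool's x, y, z scaled (see below), then the opening, from -1 (shut) to 1 (fully open). In form: [dx, dy, dz, ax, ay, az, grip, dx, dy, dz, ax, ay, az, grip, ...]. A call has 1 to 10 rows; each row shifts and turns the commanded pose from where the row before left it, along the tool's axes as they then stand; what a row does not reach is not made up. The controller multiplies each number of a shift by 60 mm and each number of a turn by 4 degrees. A row lasts 1/8 s, in which the tool goes at most 62.5 mm and 10.7 degrees, less where a joint would pass 70% of its speed; a pose out of reach is approached as far as the arm can. A call with a number of a shift or a turn outside -1 to 1 is refused whole. A call with a gripper value outside its range is refused whole. The fingers move at their own pace and stop on an object; "newtons" is the grip in N (left out, the last holds). Time passes only in rows, so rows that do not move let the fingers close. It gives the time, the measured TCP pose, the force and the opening at its end, in the units of the state.
- readout.get_state(): the state, without advancing time (a new reading comes with each control period).
- eyes.get_image(name): name is "side" or "top" or "wrist"; returns a dict with "color" (384x512x3 uint8, red, green, blue), "z_map" (384x512 float32, m along the optical axis (not along the pixel's ray), 0 where there is no reading), "mtx" (3x3 intrinsics, pixels), "origin" and "orientation" of the camera in the world. Camera axes: x right, y down, z forward; pixel columns grow to the right and rows downward; lengths in m; the calibration is good to about 2 mm. The wrist camera is an equidistant fisheye: a pixel r from the principal point sees the ray r / f radians off the axis. A picture is of the moment at which its call begins.
- job.sign_off(): hands the job in, once; it reports no verdict.
The state is a dict: "clock": time; "qpos": joint angles; "qd": joint speeds; "effort": joint torques, N m; "position": TCP position; "ee_rot": TCP orientation; "contact_force": force on the tool from outside, world axes, zero at the start; "moment": the same for the moment, N m; "width": finger opening in m.
Only numpy, scipy, OpenCV 4.12 (cv2) and the standard library are available. Lean on these libraries where they do the work, as an engineer would, in place of code of your own. Each camera call takes 0.05 s, during which the arm holds its last target.

### The job

The lid of the small wooden tool chest is standing open. Tip it forward with a finger so that it starts to fall shut on its own, catch it under its lip on the outside of the fingers while it is still well open, then lower it slowly until it is fully shut, without letting it drop or slam. Only touch the lid, never pinch it or strike it hard, leave the other things on the bench where they are, and finish clear of everything.

Things in the scene. Friction and masses are not known exactly. Their poses are not given: they have to be found in the camera images.
- chest: Small hardwood carving-tool chest fixed to the bench: 140 mm deep (its x), 240 mm wide (its y), 110 mm high (its z), open at the top, with wooden-handled gouges lying inside. Origin at the centre of its underside on the bench. Its front faces its own -x (roughly towards the robot); the lid is hinged along the top of its back wall (+x side).
- lid (a joint): Opening angle of the lid, rad: 0 shut, 1.57 upright, 1.8 leaning back at its stop. Friction holds it where it is left between about 1.35 and 1.6; tipped forward to 1.25 or less it falls shut by itself, damped: about 4 s from 1.2 to 0.6, then 0.3 to 0.5 rad/s until shut, which is a slam. Let go anywhere, it takes up that falling speed at once.
- lid_hinge (a point): Point on the hinge axis at the middle of the lid's width, 110 mm above the bench, 70 mm behind the chest's centre. Turns with the lid, a 0.4 kg board 240 mm wide, 14 mm thick, that reaches from here 140 mm along this frame's -x, its lip to 180 mm. The underside of lid and lip is this frame's plane z = 0; the outer (upper when shut) face looks along +z; y is the hinge axis.
- lid_lip (a point): Middle of the lower free edge of the lip (on the underside), 180 mm from the hinge axis: a good place to support the lid, on a finger that slants in under it. Same axes as lid_hinge. The lip is a tab 100 mm wide, 12 mm thick, jutting 40 mm from the middle of the lid's free edge; when shut it overhangs the chest's front wall by 40 mm with nothing but the bench 110 mm beneath it.
- mallet_mid (a point): Bystander: upright round wooden mallet standing on its head (head 72 mm across and 60 mm high, handle upwards, 150 mm high overall). Point half-way up. Leave alone.
- glue_mid (a point): Bystander: white plastic glue bottle, 48 mm across, 130 mm high. Point half-way up. Leave alone.

How it is judged:
By the outcome, as a careful person would: the job done as asked, in the order asked, and still so for the second after the job is handed in, with the robot touching nothing.
It also fails if it takes over 64 s, if anything falls off the work surface, if the arm or the gripper's body presses on something with over 40 N, if the wrist force passes 120 N, or if a joint passes its speed limit or range.

## Working session

There is one attempt and no reset: what is moved stays moved. The work goes in short steps, Python scripts to look and compute and a tool call to move; the robot and the scene stay as the last step left them, time stands still between calls to the robot, and variables do not carry over. Pictures are saved under pics/ and viewed, and the job is handed in when it is done.

Besides the shell and the picture viewer there is one more tool, called after "Call:" as name(argument=value, ...) on one line, values as JSON. carry_out: Moves the arm, as the interface text tells. Its arguments: {"type":"object","properties":{"deltas":{"type":"array"},"newtons":{"type":"number"}},"required":["deltas"]}

```bash
mkdir -p pics; python3 - <<'E'
from rig import readout, eyes
import cv2,numpy as np
print(readout.get_state())
for n in ["side","top","wrist"]:
    d=eyes.get_image(n); cv2.imwrite(f"pics/{n}0.png",d["color"][:,:,::-1]); np.savez(f"/tmp/{n}0.npz",**d)
    print(n,d["mtx"],d["origin"],d["orientation"])
E
```

```text
{'clock': 0.0, 'qpos': array([ 1.18102123e+00,  2.76569520e-01,  1.50616587e+00,  9.53606618e-06,
        1.36069170e+00, -1.21001339e-01]), 'qd': array([ 0.00091769, -0.00049411,  0.00015198,  0.00061904,  0.00030118,
        0.00114719]), 'effort': array([ 1.50074825e-04, -4.16786671e+01, -2.45802355e+01, -4.46292579e-04,
        1.13081338e-02, -6.99628771e-06]), 'position': array([0.15246142, 0.55379094, 0.19674125]), 'ee_rot': array([ 0.70056385,  0.09411407,  0.70089791, -0.09536747]), 'contact_force': array([-0.71082835, -0.53540248,  0.26237963]), 'moment': array([-0.00250428, -0.02954502, -0.02433014]), 'width': 0.08513705470932244}
side [[379.47857609   0.         252.22356117]
 [  0.         379.47857609 189.35768917]
 [  0.           0.           1.        ]] [ 0.01874238 -0.56683818  0.65151775] [-0.44136422  0.81920678 -0.32550218  0.16776833]
top [[380.94255931   0.         254.04583185]
 [  0.         380.94255931 197.20301583]
 [  0.           0.           1.        ]] [0.53091119 0.0426577  0.85295285] [-0.01346658  0.71302591 -0.70069522  0.02095017]
wrist [[297.31863964   0.         256.85049885]
 [  0.         297.31863964 194.8463267 ]
 [  0.           0.           1.        ]] [0.08941571 0.57150851 0.3734225 ] [0.10545704 0.78821676 0.60113016 0.07896635]
```

View pics/side0.png

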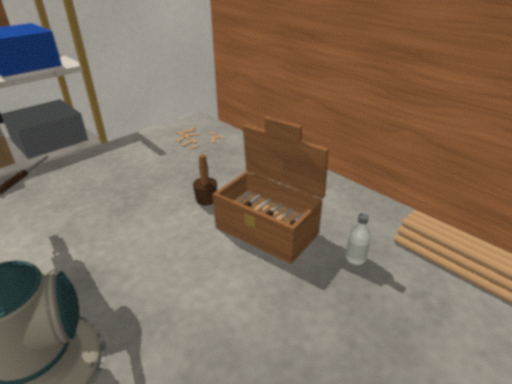

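View pics/top0.png

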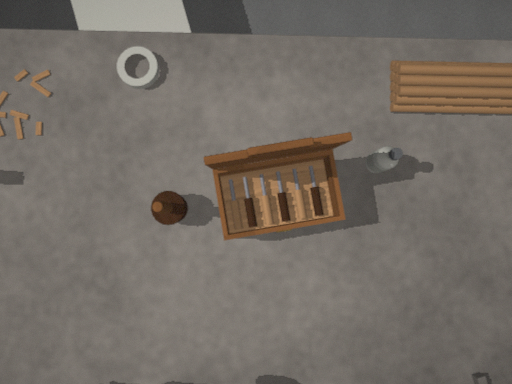

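View pics/wrist0.png

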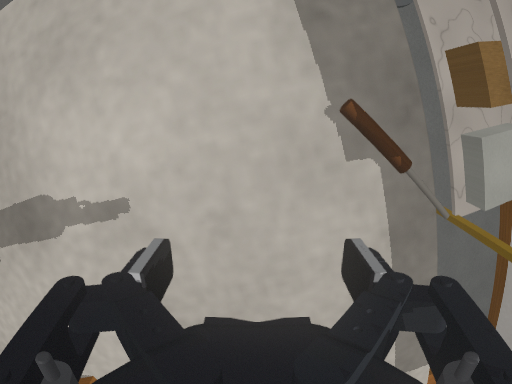

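The top view shows the chest at about (280,195), with the open lid along its upper edge from (207,160) to (350,140). The mallet is at (170,208) and the glue bottle at (385,160). Next I'll fit the poses from depth.

```bash
cat > h.py <<'E'
import numpy as np
from scipy.spatial.transform import Rotation as R
def rot(q): return R.from_quat([q[1],q[2],q[3],q[0]]).as_matrix()
def cloud(d):
    z=np.asarray(d["z_map"]);K=d["mtx"];v,u=np.mgrid[:z.shape[0],:z.shape[1]]
    p=np.stack([(u-K[0,2])/K[0,0]*z,(v-K[1,2])/K[1,1]*z,z],-1)
    return p@rot(d["orientation"]).T+np.asarray(d["origin"])
E
python3 - <<'E'
from h import *
import cv2
P={n:cloud(np.load(f"/tmp/{n}0.npz")) for n in("top","side")}
V={n:np.load(f"/tmp/{n}0.npz")["z_map"]>0 for n in P}
pt=P["top"]
for (v,u) in [(300,280),(208,170),(160,385),(237,225),(217,341),(165,207),(137,349),(148,280)]:
    print(u,v,pt[v,u].round(4))
# chest rim: points z 0.100-.118
m=V["top"]&(abs(pt[...,2]-.11)<.006)&(pt[...,0]>.3)&(pt[...,0]<.75)&(abs(pt[...,1])<.2)
q=pt[m]; print(len(q),q.min(0),q.max(0))
print(cv2.minAreaRect(q[:,:2].astype(np.float32)))
# side, lid face
ps=P["side"]
for n in P:
    p=P[n]; m=V[n]&(p[...,2]>.135)&(p[...,2]<.35)&(p[...,0]>.45)&(p[...,0]<.8)&(p[...,1]>-.17)&(p[...,1]<.16)
    q=p[m]; print(n,len(q),q.min(0),q.max(0)); np.save(f"/tmp/lid_{n}.npy",q)
for nm,c in (("mallet",pt[208,170]),("glue",pt[160,385])):
    for n in P:
        p=P[n]; m=V[n]&(np.hypot(p[...,0]-c[0],p[...,1]-c[1])<.07)&(p[...,2]>.02)&(p[...,2]<.17)
        q=p[m]; print(nm,n,len(q),q.min(0).round(3),q.max(0).round(3),q.mean(0).round(3))
E
```

```text
280 300 [ 0.3458 -0.0273  0.0007]
170 208 [0.5435 0.2015 0.0943]
385 160 [ 0.6475 -0.2272  0.0941]
225 237 [0.4889 0.0901 0.1112]
341 217 [ 0.5315 -0.1351  0.111 ]
207 165 [0.6111 0.1129 0.2435]
349 137 [ 0.6595 -0.1138  0.2504]
280 148 [ 6.323e-01 -4.000e-04  2.908e-01]
1823 [ 0.48301669 -0.14303344  0.10405703] [0.66320142 0.11633931 0.11552239]
((0.5737602710723877, -0.013350322842597961), (0.14019173383712769, 0.2401662915945053), 10.666570663452148)
top 2019 [ 0.61090652 -0.1194422   0.135884  ] [0.66752216 0.11726041 0.29310828]
side 3987 [ 0.6092856  -0.12083936  0.13503245] [0.67389781 0.11672479 0.2901692 ]
mallet top 955 [0.511 0.178 0.022] [0.58  0.248 0.152] [0.544 0.208 0.075]
mallet side 655 [0.509 0.175 0.02 ] [0.581 0.246 0.15 ] [0.537 0.201 0.071]
glue top 675 [ 0.631 -0.257  0.021] [ 0.68  -0.213  0.133] [ 0.652 -0.228  0.085]
glue side 768 [ 0.63  -0.264  0.02 ] [ 0.672 -0.215  0.13 ] [ 0.643 -0.245  0.073]
```

```bash
cat >> h.py <<'E'
C=np.array([.5738,-.0134,0]); YAW=np.radians(10.67)
CR=R.from_euler('z',YAW).as_matrix()
def w2c(p): return (np.asarray(p)-C)@CR
def c2w(p): return np.asarray(p)@CR.T+C
def pose(th,pitch,st=None):pass
def toolR(pitch,yaw=YAW):
    "pitch: degrees below horizontal; tool x fwd/down, tool y horizontal; sign chosen as start pose"
    p=np.radians(pitch); 
    x=np.array([np.cos(p)*np.cos(yaw),np.cos(p)*np.sin(yaw),-np.sin(p)])
    y=YS*np.array([-np.sin(yaw),np.cos(yaw),0]); return np.stack([x,y,np.cross(x,y)],1)
YS=-1
def rows(p,Rm,tp,tR,n):
    "n equal rows in tool axes (units of interface)"
    rv=R.from_matrix(Rm.T@tR).as_rotvec()/n
    out=[];Rc=Rm.copy();dp=(np.asarray(tp)-p)/n
    for i in range(n):
        out.append(np.r_[Rc.T@dp/.06,np.degrees(rv)/4]); Rc=Rc@R.from_rotvec(rv).as_matrix()
    return np.array(out)
E
python3 - <<'E'
from h import *
for n in("side","top"):
    q=w2c(np.load(f"/tmp/lid_{n}.npy")); print(n,q.min(0).round(4),q.max(0).round(4))
    # chest-frame x vs z
    for z in np.arange(.14,.3,.02):
        s=q[abs(q[:,2]-z)<.008]
        if len(s): print(round(z,2),len(s),np.percentile(s[:,0],[2,50,98]).round(4),s[:,1].min().round(3),s[:,1].max().round(3))
Rm=rot([ 0.70056385,0.09411407,0.70089791,-0.09536747]);print(Rm.round(3))
for p in([.545,.211,.075],[.655,-.238,.065]):print(w2c(p).round(3))
E
```

```text
side [ 0.0543 -0.1214  0.135 ] [0.0792 0.1201 0.2902]
0.14 332 [0.0657 0.0681 0.0713] -0.121 0.119
0.16 427 [0.0641 0.0667 0.0711] -0.121 0.119
0.18 441 [0.0626 0.0652 0.0682] -0.121 0.12
0.2 463 [0.0611 0.0637 0.0692] -0.121 0.118
0.22 474 [0.06   0.0621 0.0654] -0.121 0.12
0.24 521 [0.0582 0.0609 0.0697] -0.121 0.118
0.26 217 [0.0564 0.0593 0.064 ] -0.052 0.049
0.28 248 [0.0552 0.0581 0.0666] -0.051 0.047
top [ 0.0566 -0.1194  0.1359] [0.0737 0.1202 0.2931]
0.14 54 [0.0671 0.0677 0.0681] -0.116 0.116
0.16 73 [0.0656 0.0662 0.0668] -0.115 0.117
0.18 84 [0.0642 0.0647 0.0653] -0.117 0.118
0.2 88 [0.0627 0.0633 0.0639] -0.117 0.114
0.22 97 [0.0612 0.0617 0.0624] -0.118 0.118
0.24 125 [0.0597 0.0603 0.061 ] -0.119 0.119
0.26 131 [0.0582 0.0642 0.0717] -0.116 0.119
0.28 71 [0.0567 0.0575 0.0679] -0.048 0.05
[[-0.001  0.266  0.964]
 [-0.002  0.964 -0.266]
 [-1.    -0.002 -0.   ]]
[0.013 0.226 0.075]
[ 0.038 -0.236  0.065]
```

```bash
sed -i 's/^YS=-1/YS=1/' h.py; cat >> h.py <<'E'
def go(tp_c,pitch,n,tag=""):
    from rig import readout
    s=readout.get_state(); p=s["position"];Rm=rot(s["ee_rot"])
    r=rows(p,Rm,c2w(tp_c),toolR(pitch),n)
    np.set_printoptions(suppress=True,precision=3,linewidth=150); print(tag,"n",n,"max",abs(r).max()); print(r)
def st():
    from rig import readout
    s=readout.get_state(); Rm=rot(s["ee_rot"]);np.set_printoptions(suppress=True,precision=4)
    print("t",s["clock"],"tcp_c",w2c(s["position"]).round(4),"pitch",np.degrees(np.arcsin(-Rm[2,0])).round(2),"yaw",np.degrees(np.arctan2(Rm[1,0],Rm[0,0])).round(1),"yz",Rm[2,1].round(3),"F",(CR.T@s["contact_force"]).round(2),"q",s["qpos"].round(3),"w",s["width"].round(3),s["position"].round(4),s["ee_rot"].round(4))
E
python3 - <<'E'
from h import *
go([-.15,.30,.42],65,10)
print(c2w([-.15,.30,.42]))
E
```

```text
n 10 max 0.6409524513827063
[[-0.371 -0.386  0.484 -0.641 -0.615  0.144]
 [-0.355 -0.404  0.482 -0.641 -0.615  0.144]
 [-0.338 -0.422  0.478 -0.641 -0.615  0.144]
 [-0.322 -0.44   0.473 -0.641 -0.615  0.144]
 [-0.306 -0.458  0.466 -0.641 -0.615  0.144]
 [-0.291 -0.476  0.458 -0.641 -0.615  0.144]
 [-0.277 -0.493  0.449 -0.641 -0.615  0.144]
 [-0.263 -0.51   0.438 -0.641 -0.615  0.144]
 [-0.249 -0.527  0.425 -0.641 -0.615  0.144]
 [-0.237 -0.543  0.412 -0.641 -0.615  0.144]]
[0.371 0.254 0.42 ]
```

Call:
carry_out(deltas=[-0.37,-0.39,0.48,-0.64,-0.62,0.14,-1,-0.36,-0.4,0.48,-0.64,-0.62,0.14,-1,-0.34,-0.42,0.48,-0.64,-0.62,0.14,-1,-0.32,-0.44,0.47,-0.64,-0.62,0.14,-1,-0.31,-0.46,0.47,-0.64,-0.62,0.14,-1,-0.29,-0.48,0.46,-0.64,-0.62,0.14,-1,-0.28,-0.49,0.45,-0.64,-0.62,0.14,-1,-0.26,-0.51,0.44,-0.64,-0.62,0.14,-1,-0.25,-0.53,0.43,-0.64,-0.62,0.14,-1,-0.24,-0.54,0.41,-0.64,-0.62,0.14,-1], newtons=20)

```text
clock: 1.4
position: [0.3708, 0.2531, 0.4224]
ee_rot: [0.841, -0.051, 0.533, 0.078]
contact_force: [1.0, 0.6, -0.2]
width: 0.0001
```

```bash
python3 - <<'E'
from h import *
st()
go([.135,0,.40],65,8)
E
```

```text
Traceback (most recent call last):
  File "h.py", line 34, in st
    print("t",s["clock"],"tcp_c",w2c(s["position"]).round(4),"pitch",np.degrees(np.arcsin(-Rm[2,0])).round(2),"yaw",np.degrees(np.arctan2(Rm[1,0],Rm[0,0])).round(1),"yz",Rm[2,1].round(3),"F",(CR.T@s["contact_force"]).round(2),"q",s["qpos"].round(3),"w",s["width"].round(3),s["position"].round(4),s["ee_rot"].round(4))
                                                                                                                                                                                                                                                             ^^^^^^^^^^^^^^^^
AttributeError: 'float' object has no attribute 'round'
```

```bash
sed -i 's/s\["width"\].round(3)/round(s["width"],3)/' h.py; python3 - <<'E'
from h import *
st()
go([.135,0,.40],65,8)
E
```

```text
t 1.4 tcp_c [-0.1502  0.2995  0.4224] pitch 64.72 yaw 10.4 yz -0.003 F [ 1.08  0.38 -0.19] q [ 0.598 -0.209  1.568 -0.177  1.379 -1.163] w 0.0 [0.3708 0.2531 0.4224] [ 0.8411 -0.0512  0.5328  0.0781]
 n 8 max 0.6242465115702599
[[ 0.297 -0.624  0.516  0.003  0.009  0.004]
 [ 0.297 -0.624  0.516  0.003  0.009  0.004]
 [ 0.296 -0.624  0.517  0.003  0.009  0.004]
 [ 0.296 -0.624  0.517  0.003  0.009  0.004]
 [ 0.295 -0.624  0.517  0.003  0.009  0.004]
 [ 0.295 -0.624  0.518  0.003  0.009  0.004]
 [ 0.294 -0.624  0.518  0.003  0.009  0.004]
 [ 0.294 -0.624  0.518  0.003  0.009  0.004]]
```

Call:
carry_out(deltas=[0.3,-0.62,0.52,0,0,0,-1,0.3,-0.62,0.52,0,0,0,-1,0.3,-0.62,0.52,0,0,0,-1,0.3,-0.62,0.52,0,0,0,-1,0.3,-0.62,0.52,0,0,0,-1,0.29,-0.62,0.52,0,0,0,-1,0.29,-0.62,0.52,0,0,0,-1,0.29,-0.62,0.52,0,0,0,-1])

```text
clock: 2.4
position: [0.7079, 0.013, 0.3995]
ee_rot: [0.841, -0.05, 0.534, 0.077]
contact_force: [-0.5, 1.0, -0.0]
width: 0.0001
```

```bash
python3 - <<'E'
from h import *
st()
go([.125,0,.265],65,4)
from scipy.optimize import least_squares
# rough planar fit (wrist at TCP - d*toolx): r=a0+L1 sin q2+L2 sin(q2+q3)+..., 
E
```

```text
t 2.4 tcp_c [0.1367 0.0011 0.3995] pitch 64.84 yaw 10.4 yz -0.002 F [-0.31  1.05 -0.01] q [-0.161  0.179  1.242  0.148  1.308 -1.925] w 0.0 [0.7079 0.013  0.3995] [ 0.8406 -0.0501  0.5338  0.0774]
 n 4 max 0.4872559325849907
[[ 0.487 -0.004 -0.282 -0.003  0.01   0.008]
 [ 0.487 -0.004 -0.282 -0.003  0.01   0.008]
 [ 0.487 -0.004 -0.282 -0.003  0.01   0.008]
 [ 0.487 -0.004 -0.281 -0.003  0.01   0.008]]
```

```bash
cat > kin.py <<'E'
from h import *
from scipy.optimize import least_squares
D=[([1.18102,.27657,1.50617,0,1.36069,-.121],[.15246,.55379,.19674],[0.70056385,0.09411407,0.70089791,-0.09536747]),
([.598,-.209,1.568,-.177,1.379,-1.163],[.3708,.2531,.4224],[.8411,-.0512,.5328,.0781]),
([-.161,.179,1.242,.148,1.308,-1.925],[.7079,.013,.3995],[.8406,-.0501,.5338,.0774])]
def fk(q,k):
    L1,L2,h,d,a,e=k
    R1=R.from_euler('z',q[0])
    # planar
    Ry=lambda t:R.from_euler('y',t)
    Rz=lambda t:R.from_euler('z',t)
    A=R1*Ry(q[1]); p=np.array([0,0,h])+R1.apply([a,0,0])+A.apply([0,0,L1])
    B=A*Ry(q[2]); p=p+B.apply([e,0,L2]); W=B*Rz(q[3])*Ry(q[4]); p=p+W.apply([0,0,d]); return p,W
def res(k): 
    return np.concatenate([np.r_[fk(q,k)[0]-p, .0*0+fk(q,k)[1].as_matrix()[:,2]-rot(o)[:,0]] for q,p,o in D])
s=least_squares(res,[.4,.4,.3,.2,0,0]); K=s.x
if __name__=="__main__":
    print(s.x.round(4),s.fun.reshape(3,6).round(4))
E
python3 kin.py
```

```text
[ 0.6379  0.4321  0.137   0.3575 -0.0031  0.1078] [[ 0.0642 -0.0264  0.0001  0.     -0.      0.    ]
 [ 0.035  -0.0514  0.0006 -0.0009 -0.0004 -0.0004]
 [-0.0121 -0.0744 -0.0007 -0.0011 -0.0001 -0.0005]]
```

Call:
carry_out(deltas=[0.49,0,-0.28,0,0,0,-1,0.49,0,-0.28,0,0,0,-1,0.49,0,-0.28,0,0,0,-1,0.48,0,-0.28,0,0,0,-1,0,0,0,0,0,0,-1])

```text
clock: 3.02
position: [0.6936, 0.0123, 0.2614]
ee_rot: [0.839, -0.05, 0.537, 0.078]
contact_force: [-0.6, 0.1, 0.1]
width: -0.0
```

```bash
python3 - <<'E'
s=open('kin.py').read()
s=s.replace("L1,L2,h,d,a,e=k","L1,L2,h,d,a,e,b=k").replace("[a,0,0]","[a,b,0]").replace("0,0]); K","0,0,.07]); K")
open('kin.py','w').write(s)
E
python3 kin.py
python3 - <<'E'
from h import *
from rig import eyes
import cv2
st()
for n in("side","top"):
    d=eyes.get_image(n); cv2.imwrite(f"pics/{n}1.png",d["color"][:,:,::-1])
from kin import *
# add current pose, IK test of target
def ik(tp,pitch,x0):
    T=toolR(pitch)
    # controls tool x axis and pos only; q6 free
    f=lambda q:np.r_[fk(q,K)[0]-c2w(tp),.3*(fk(q,K)[1].as_matrix()[:,2]-T[:,0])]
    lo=[-2.89,-.75,.22,-1.18,.11];hi=[2.89,2.08,2.7,4.32,2.71]
    r=least_squares(f,x0,bounds=(lo,hi)); return r.x.round(3),np.abs(r.fun).max().round(4)
for ph in(25,30,35,40,45,50):
    for tp in([-.10,0,.085],[-.03,0,.24],[-.09,0,.30]):
        print(ph,tp,ik(tp,ph,[-.1,.2,1.6,.1,1.0]),ik(tp,ph,[-.1,.2,2.,3.1,.5]))
E
```

```text
[ 0.6294  0.4219  0.1373  0.3994 -0.001   0.0592  0.0694] [[-0.      0.      0.      0.     -0.      0.    ]
 [ 0.     -0.      0.0001 -0.0009 -0.0004 -0.0004]
 [-0.     -0.     -0.0001 -0.0011 -0.0001 -0.0005]]
t 3.025 tcp_c [0.1224 0.0031 0.2614] pitch 65.23 yaw 10.7 yz 0.001 F [-0.59  0.17  0.07] q [-0.166  0.193  1.55   0.173  0.997 -1.987] w -0.0 [0.6936 0.0123 0.2614] [ 0.8387 -0.0495  0.5367  0.0779]
25 [-0.1, 0, 0.085] (array([-1.056,  0.364,  2.7  ,  1.772,  1.03 ]), np.float64(0.0231)) (array([-1.056,  0.364,  2.7  ,  1.772,  1.03 ]), np.float64(0.0231))
25 [-0.03, 0, 0.24] (array([-0.769, -0.058,  2.482,  1.727,  0.847]), np.float64(0.0)) (array([-0.769, -0.058,  2.482,  1.727,  0.847]), np.float64(0.0))
25 [-0.09, 0, 0.3] (array([-1.086, -0.292,  2.414,  1.321,  1.106]), np.float64(0.0)) (array([-1.086, -0.292,  2.414,  1.321,  1.106]), np.float64(0.0))
30 [-0.1, 0, 0.085] (array([-0.984,  0.29 ,  2.7  ,  1.827,  0.944]), np.float64(0.0146)) (array([-0.984,  0.29 ,  2.7  ,  1.827,  0.944]), np.float64(0.0146))
30 [-0.03, 0, 0.24] (array([-0.706, -0.107,  2.4  ,  1.548,  0
[... 1394 characters left out ...]
), np.float64(0.0)) (array([-0.515, -0.135,  2.161,  0.854,  0.65 ]), np.float64(0.0))
45 [-0.09, 0, 0.3] (array([-0.693, -0.294,  2.104,  0.754,  0.921]), np.float64(0.0)) (array([-0.693, -0.294,  2.104,  0.754,  0.921]), np.float64(0.0))
50 [-0.1, 0, 0.085] (array([-0.639,  0.041,  2.468,  1.359,  0.504]), np.float64(0.0)) (array([-0.639,  0.041,  2.468,  1.359,  0.504]), np.float64(0.0))
50 [-0.03, 0, 0.24] (array([-0.458, -0.119,  2.083,  0.647,  0.695]), np.float64(0.0)) (array([-0.458, -0.119,  2.083,  0.647,  0.695]), np.float64(0.0))
50 [-0.09, 0, 0.3] (array([-0.608, -0.267,  2.03 ,  0.603,  0.942]), np.float64(0.0)) (array([-0.608, -0.267,  2.03 ,  0.603,  0.942]), np.float64(0.0))
```

```bash
python3 - <<'E'
from kin import *
q=[-.166,.193,1.55,.173,.997];print(fk(q,K)[0]-np.array([.6936,.0123,.2614]))
def ik(tp,pitch,yaw,x0):
    T=toolR(pitch,np.radians(yaw))
    f=lambda q:np.r_[fk(q,K)[0]-c2w(tp),.3*(fk(q,K)[1].as_matrix()[:,2]-T[:,0])]
    lo=[-2.89,-.75,.22,-1.18,.11];hi=[2.89,2.08,2.7,4.32,2.71]
    r=least_squares(f,x0,bounds=(lo,hi)); return r.x,np.abs(r.fun).max()
for y in(0,.02):
  for yaw in(-10,-5,0,5,10.67):
   for ph in(40,45,50):
    x=[-.166,.193,1.55,.173,.997];o=[]
    for tp in([.05,y,.3],[-.09,y,.30],[-.03,y,.24],[-.06,y,.17],[-.10,y,.085]):
        x,e=ik(tp,ph,yaw,x); o.append((x.round(2).tolist(),round(float(e),3)))
    print(y,yaw,ph,*o[1:])
E
```

```text
[0.00030068 0.00038941 0.00030972]
0 -10 40 ([-0.26, -0.35, 2.2, 0.16, 0.43], 0.0) ([-0.15, -0.16, 2.25, -0.12, 0.18], 0.0) ([-0.2, -0.08, 2.45, 2.94, 0.11], 0.002) ([-0.29, 0.14, 2.69, 2.98, 0.56], 0.0)
0 -10 45 ([-0.25, -0.33, 2.12, 0.1, 0.57], 0.0) ([-0.15, -0.15, 2.17, -0.05, 0.33], 0.0) ([-0.19, -0.1, 2.35, 0.12, 0.11], 0.0) ([-0.27, 0.06, 2.58, 2.9, 0.29], 0.0)
0 -10 50 ([-0.24, -0.29, 2.04, 0.07, 0.69], 0.0) ([-0.15, -0.13, 2.09, -0.03, 0.48], 0.0) ([-0.19, -0.09, 2.27, 0.04, 0.27], 0.0) ([-0.27, 0.02, 2.5, 2.48, 0.11], 0.002)
0 -5 40 ([-0.41, -0.36, 2.2, 0.52, 0.52], 0.0) ([-0.26, -0.17, 2.26, 0.63, 0.23], 0.0) ([-0.33, -0.1, 2.44, 1.89, 0.19], 0.0) ([-0.45, 0.13, 2.7, 2.63, 0.59], 0.0)
0 -5 45 ([-0.37, -0.33, 2.12, 0.35, 0.62], 0.0) ([-0.25, -0.16, 2.18, 0.32, 0.36], 0.0) ([-0.3, -0.11, 2.36, 0.91, 0.19], 0.0) ([-0.4, 0.05, 2.59, 2.42, 0.34], 0.0)
0 -5 50 ([-0.34, -0.3, 2.05, 0.25, 0.73], 0.0) ([-0.23, -0.14, 2.1, 0.19, 0.5], 0.0) ([-0.28, -0.1, 2.27, 0.42, 0.31], 0.0) ([-0.36, 0.01, 2.5, 1.84, 0.18], 0.0)
0 0 40 ([-0.56, -0.36, 2.2, 0.74, 0.65], 0.0) ([-0.37, -0.17, 2.26, 0
[... 3257 characters left out ...]
 1.92, 0.47], 0.0)
0.02 5 50 ([-0.45, -0.3, 2.05, 0.47, 0.83], 0.0) ([-0.32, -0.14, 2.1, 0.48, 0.58], 0.0) ([-0.38, -0.11, 2.28, 0.75, 0.44], 0.0) ([-0.48, 0.01, 2.5, 1.53, 0.35], 0.0)
0.02 10.67 40 ([-0.72, -0.34, 2.19, 0.89, 0.89], 0.0) ([-0.51, -0.16, 2.25, 1.08, 0.59], 0.0) ([-0.61, -0.08, 2.43, 1.42, 0.58], 0.0) ([-0.77, 0.15, 2.67, 1.9, 0.72], 0.0)
0.02 10.67 45 ([-0.63, -0.31, 2.11, 0.73, 0.89], 0.0) ([-0.46, -0.15, 2.17, 0.83, 0.61], 0.0) ([-0.53, -0.09, 2.35, 1.14, 0.54], 0.0) ([-0.67, 0.07, 2.57, 1.69, 0.57], 0.0)
0.02 10.67 50 ([-0.55, -0.28, 2.04, 0.57, 0.91], 0.0) ([-0.4, -0.13, 2.09, 0.61, 0.67], 0.0) ([-0.47, -0.09, 2.27, 0.85, 0.54], 0.0) ([-0.58, 0.03, 2.48, 1.4, 0.47], 0.0)
```

View pics/side1.png

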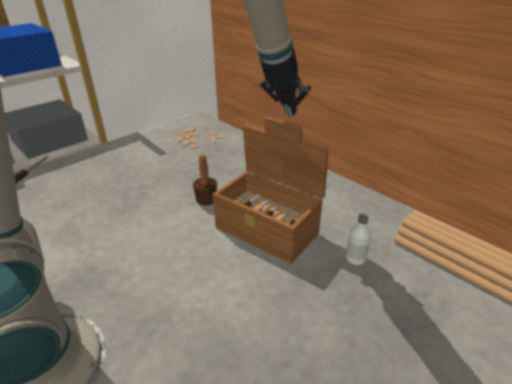

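View pics/top1.png

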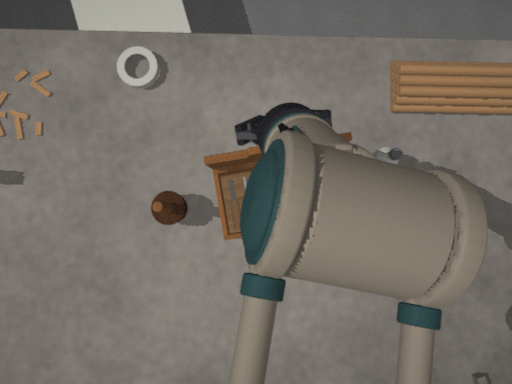

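Call:
carry_out(deltas=[-0.042,0,-0.091,0,0,0,-1,-0.042,0,-0.091,0,0,0,-1,-0.042,0,-0.091,0,0,0,-1,-0.042,0,-0.091,0,0,0,-1,-0.028,0,-0.06,0,0,0,-1,-0.028,0,-0.06,0,0,0,-1,-0.028,0,-0.06,0,0,0,-1,-0.028,0,-0.06,0,0,0,-1,-0.028,0,-0.06,0,0,0,-1,-0.028,0,-0.06,0,0,0,-1])

```text
clock: 4.38
position: [0.6489, 0.0031, 0.2654]
ee_rot: [0.841, -0.05, 0.533, 0.077]
contact_force: [0.3, 0.3, -0.4]
width: -0.0001
```

```bash
cat >> h.py <<'E'
def lid(n="side",save=None):
    from rig import eyes
    import cv2
    d=eyes.get_image(n)
    if save: cv2.imwrite(f"pics/{save}.png",d["color"][:,:,::-1])
    p=w2c(cloud(d)); ok=np.asarray(d["z_map"])>0
    # points on lid left/right wings, away from finger (|y| .06..0.115)
    y=abs(p[...,1]); m=ok&(y>.06)&(y<.115)&(p[...,0]>-.09)&(p[...,0]<.075)&(p[...,2]>.13)&(p[...,2]<.27)
    q=p[m]; r=np.hypot(q[:,0]-.07,q[:,2]-.11); s=(r>.04)&(r<.145); q=q[s]
    a=np.arctan2(q[:,2]-.11,.07-q[:,0]); h,e=np.histogram(a,np.arange(0,1.7,.02)); i=h.argmax(); k=abs(a-e[i]-.01)<.04
    print("lid angle",np.median(a[k]).round(3),"n",k.sum(),"of",len(a))
E
python3 - <<'E'
from h import *
lid("side","side2"); st()
E
```

```text
lid angle 1.502 n 1293 of 1378
t 4.425 tcp_c [0.0763 0.0024 0.2654] pitch 64.82 yaw 10.3 yz -0.002 F [-0.23 -0.19  0.65] q [-0.201  0.119  1.636  0.191  0.984 -2.031] w 0.0 [0.6484 0.0031 0.2654] [ 0.8407 -0.0504  0.5336  0.0774]
```

```bash
python3 - <<'E'
import cv2
a=cv2.imread("pics/side2.png")[40:200,200:380]
cv2.imwrite("pics/side2c.png",cv2.resize(a,None,fx=4,fy=3.7,interpolation=cv2.INTER_CUBIC))
E
```

```text
(no output)
```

View pics/side2c.png

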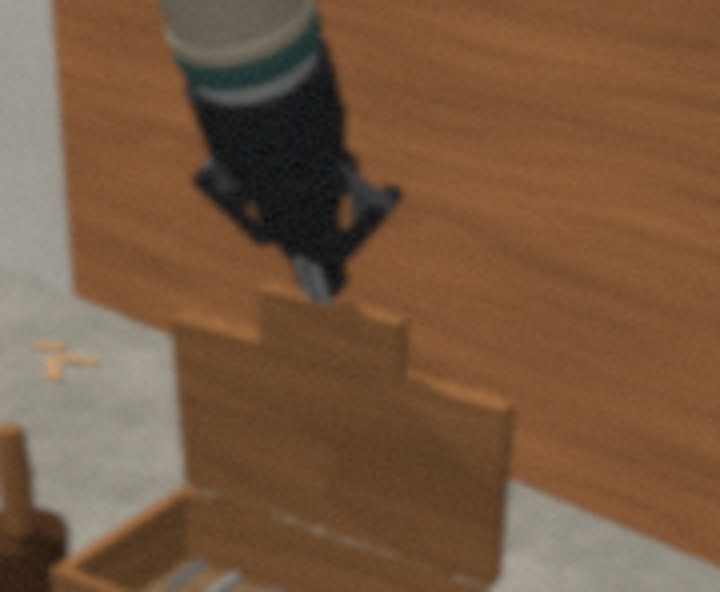

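Call:
carry_out(deltas=[-0.021,0,-0.045,0,0,0,-1,-0.021,0,-0.045,0,0,0,-1,-0.021,0,-0.045,0,0,0,-1,-0.021,0,-0.045,0,0,0,-1,-0.021,0,-0.045,0,0,0,-1,-0.021,0,-0.045,0,0,0,-1,-0.021,0,-0.045,0,0,0,-1,-0.021,0,-0.045,0,0,0,-1])

```text
clock: 5.42
position: [0.6255, -0.0013, 0.2654]
ee_rot: [0.841, -0.05, 0.533, 0.077]
contact_force: [-0.6, -0.4, -0.2]
width: -0.0
```

```bash
python3 - <<'E'
from h import *
lid("side","side3"); st()
E
```

```text
lid angle 1.503 n 1308 of 1393
t 5.475 tcp_c [0.0527 0.0024 0.2653] pitch 64.81 yaw 10.3 yz -0.002 F [-0.52 -0.29 -0.2 ] q [-0.221  0.083  1.678  0.201  0.982 -2.055] w 0.0 [ 0.6251 -0.0013  0.2653] [ 0.8407 -0.0504  0.5335  0.0774]
```

```bash
python3 - <<'E'
from h import *
from rig import eyes
import cv2
a=cv2.imread("pics/side3.png")[40:200,200:380]
cv2.imwrite("pics/side3c.png",cv2.resize(a,None,fx=4,fy=3.7,interpolation=cv2.INTER_CUBIC))
for n in("side","top"):
    d=eyes.get_image(n)
    p=w2c(cloud(d)); ok=np.asarray(d["z_map"])>0
    m=ok&(abs(p[...,1])<.03)&(p[...,2]>.23)&(p[...,2]<.36)&(abs(p[...,0]-.03)<.1)
    q=p[m]; c=d["color"][m].astype(int)
    for z in np.arange(.24,.36,.01):
        s=abs(q[:,2]-z)<.005
        if s.any(): print(n,z.round(2),s.sum(),np.percentile(q[s,0],[0,50,100]).round(4),np.percentile(q[s,1],[0,100]).round(3),c[s].mean(0).round())
E
```

```text
side 0.24 75 [0.0584 0.0608 0.063 ] [-0.03  0.03] [102.  69.  42.]
side 0.25 76 [0.0566 0.0602 0.0632] [-0.03  0.03] [103.  70.  43.]
side 0.26 82 [0.056  0.0593 0.062 ] [-0.03  0.03] [106.  72.  44.]
side 0.27 77 [0.0552 0.0586 0.0609] [-0.03  0.03] [103.  70.  44.]
side 0.28 55 [0.0552 0.0575 0.0611] [-0.03  0.01] [102.  69.  43.]
side 0.29 56 [0.024  0.0593 0.0681] [-0.03   0.007] [127.  88.  57.]
side 0.3 28 [0.0192 0.0246 0.0354] [-0.013  0.013] [74. 67. 62.]
side 0.31 46 [0.0152 0.0212 0.0388] [-0.014  0.015] [63. 58. 54.]
side 0.32 42 [0.0094 0.0154 0.0323] [-0.014  0.014] [58. 55. 53.]
side 0.33 56 [0.0023 0.0065 0.0177] [-0.03   0.029] [40. 35. 33.]
side 0.34 80 [-0.0012  0.0041  0.0216] [-0.03   0.029] [27. 26. 27.]
side 0.35 79 [-0.0116 -0.0023  0.0275] [-0.029  0.03 ] [29. 27. 27.]
top 0.24 17 [0.0599 0.0602 0.0607] [-0.03   0.029] [80. 54. 34.]
top 0.25 16 [0.0591 0.0595 0.0601] [-0.026  0.025] [80. 55. 35.]
top 0.26 23 [0.0585 0.0589 0.0592] [-0.029  0.03 ] [81. 56. 36.]
top 0.27 16 [0.0575 0.0581 0.0585] [-0.029  0.026] [81. 56. 36.]
top 0.28 23 [0.057  0.0574 0.0577] [-0.027  0.029] [80. 54. 35.]
top 0.29 331 [0.0565 0.0623 0.0688] [-0.03  0.03] [127.  86.  53.]
top 0.3 3 [0.0447 0.045  0.045 ] [-0.003  0.007] [99. 94. 91.]
top 0.31 43 [0.0328 0.0397 0.0445] [-0.012  0.015] [65. 64. 64.]
top 0.32 37 [0.0296 0.0364 0.0401] [-0.011  0.015] [66. 65. 67.]
top 0.33 38 [0.0244 0.032  0.0358] [-0.005  0.017] [67. 67. 69.]
top 0.34 53 [0.0111 0.028  0.0311] [-0.028  0.03 ] [35. 34. 36.]
top 0.35 131 [0.0107 0.023  0.0293] [-0.03  0.03] [33. 33. 36.]
```

View pics/side3c.png

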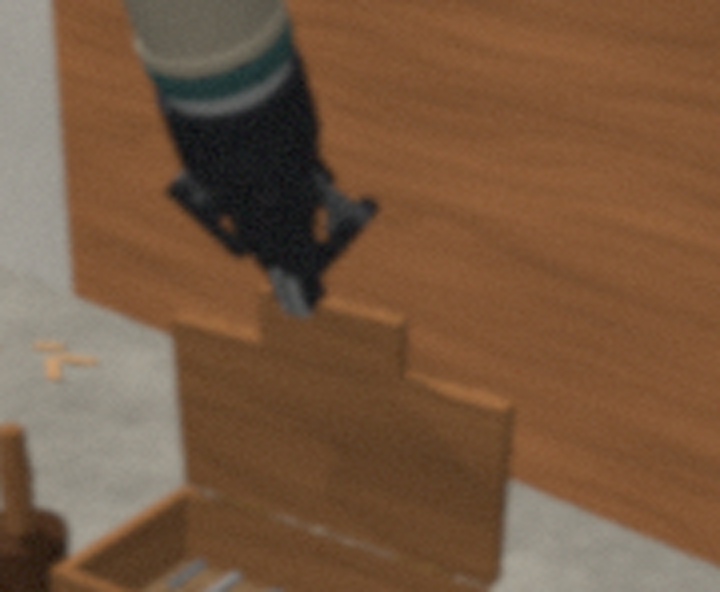

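```bash
python3 - <<'E'
from h import *
from rig import eyes,readout,manip
import cv2
s=readout.get_state();print([a for a in dir(manip) if a[0]!='_'],manip.tcp_to_grasp)
Rm=rot(s["ee_rot"])
for n in("side","top"):
    d=eyes.get_image(n);K=d["mtx"]
    for k in(0,-.01,-.02,-.03,-.04):
        w=s["position"]+Rm[:,0]*k
        c=rot(d["orientation"]).T@(w-d["origin"]); uv=(K@c)[:2]/c[2]; v,u=uv.round().astype(int)[::-1]
        print(n,k,w2c(w).round(3),uv.round(1),"depth",c[2].round(3),"map",d["z_map"][v,u].round(3),d["color"][v,u])
    if n=="side":
        uv0=uv
        a=d["color"][80:150,240:310,::-1]; cv2.imwrite("pics/s4.png",cv2.resize(a,None,fx=8,fy=8,interpolation=cv2.INTER_NEAREST))
E
```

```text
['MotionError', 'tcp_to_grasp'] 0.0187
side 0 [0.053 0.002 0.265] [278.9 131.4] depth 0.902 map 0.908 [106  71  44]
side -0.01 [0.049 0.002 0.274] [278.1 128.5] depth 0.894 map 0.908 [107  72  45]
side -0.02 [0.045 0.002 0.284] [277.1 125.6] depth 0.887 map 0.904 [99 71 47]
side -0.03 [0.04  0.002 0.293] [276.2 122.6] depth 0.879 map 0.862 [72 68 65]
side -0.04 [0.036 0.002 0.302] [275.3 119.6] depth 0.871 map 0.855 [64 66 66]
top 0 [0.053 0.002 0.265] [279.2 155.2] depth 0.592 map 0.66 [79 53 36]
top -0.01 [0.049 0.002 0.274] [280.1 157. ] depth 0.583 map 0.551 [102 101 104]
top -0.02 [0.045 0.002 0.284] [281.1 158.9] depth 0.573 map 0.542 [101 101 101]
top -0.03 [0.04  0.002 0.293] [282.1 160.8] depth 0.564 map 0.531 [100 100 100]
top -0.04 [0.036 0.002 0.302] [283.1 162.7] depth 0.555 map 0.523 [78 79 81]
```

View pics/s4.png

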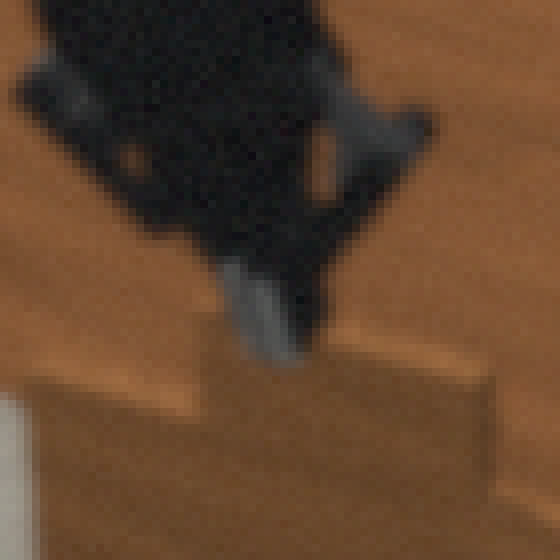

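The finger passed over the lip without touching it. The images show the real fingertip about 29 mm short of the reported TCP along the tool axis. The lid hasn't moved (1.50). I'll back off and go behind it again, lower and steeper, using that offset.

```bash
cat >> h.py <<'E'
TO=.029
def tip2tcp(t,pitch):
    p=np.radians(pitch); return np.array([t[0]+TO*np.cos(p),t[1],t[2]-TO*np.sin(p)])
def plan(segs):
    "segs: (tip_c or None(=hold), pitch, n); start from state"
    from rig import readout
    s=readout.get_state(); p=s["position"];Rm=rot(s["ee_rot"]);np.set_printoptions(suppress=True,precision=3,linewidth=150)
    for t,pi,n in segs:
        tp=c2w(tip2tcp(t,pi));tR=toolR(pi); r=rows(p,Rm,tp,tR,n); print(r); p,Rm=tp,tR
E
python3 - <<'E'
from h import *
plan([([.043,0,.34],68,2),([.11,0,.335],80,4),([.11,0,.275],80,3)])
E
```

```text
[[-0.357 -0.02   0.173 -0.003  0.403  0.018]
 [-0.362 -0.02   0.163 -0.003  0.403  0.018]]
[[ 0.121 -0.     0.226 -0.     0.75  -0.   ]
 [ 0.109 -0.     0.232 -0.     0.75  -0.   ]
 [ 0.097 -0.     0.237 -0.     0.75  -0.   ]
 [ 0.084 -0.     0.242 -0.     0.75  -0.   ]]
[[ 0.328  0.    -0.058  0.     0.     0.   ]
 [ 0.328  0.    -0.058  0.     0.     0.   ]
 [ 0.328  0.    -0.058  0.     0.     0.   ]]
```

Call:
carry_out(deltas=[-0.36,-0.02,0.17,0,0.4,0.02,-1,-0.36,-0.02,0.16,0,0.4,0.02,-1,0.12,0,0.23,0,0.75,0,-1,0.11,0,0.23,0,0.75,0,-1,0.1,0,0.24,0,0.75,0,-1,0.08,0,0.24,0,0.75,0,-1,0.33,0,-0.06,0,0,0,-1,0.33,0,-0.06,0,0,0,-1,0.33,0,-0.06,0,0,0,-1,0,0,0,0,0,0,-1])

```text
clock: 6.92
position: [0.6852, 0.008, 0.2438]
ee_rot: [0.761, -0.059, 0.642, 0.072]
contact_force: [-0.7, 0.2, -0.6]
width: -0.0
```

```bash
python3 - <<'E'
from h import *
lid("side","side5"); st()
import cv2
from rig import eyes
d=eyes.get_image("wrist");cv2.imwrite("pics/w5.png",d["color"][:,:,::-1])
a=cv2.imread("pics/side5.png")[60:150,240:330]
cv2.imwrite("pics/side5c.png",cv2.resize(a,None,fx=6,fy=6,interpolation=cv2.INTER_CUBIC))
E
```

```text
lid angle 1.502 n 1287 of 1376
t 6.975 tcp_c [0.1143 0.0001 0.2454] pitch 80.06 yaw 11.0 yz 0.001 F [0.11 0.17 0.62] q [-0.121  0.324  1.332  0.055  1.32  -1.887] w -0.0 [0.6861 0.0079 0.2454] [ 0.7624 -0.0594  0.6404  0.0714]
```

View pics/side5c.png

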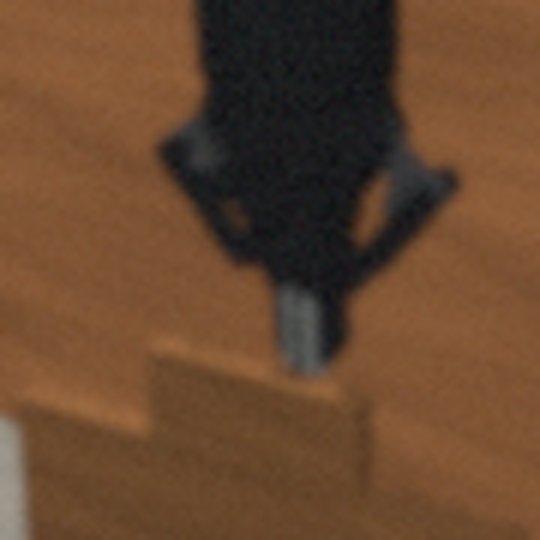

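View pics/w5.png

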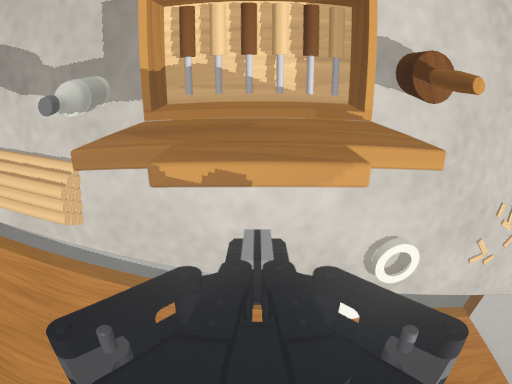

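```bash
python3 - <<'E'
from h import *
from rig import eyes,readout
s=readout.get_state();Rm=rot(s["ee_rot"])
d=eyes.get_image("side");K=d["mtx"];p=w2c(cloud(d))
for k in np.arange(0,-.061,-.006):
    w=s["position"]+Rm[:,0]*k
    c=rot(d["orientation"]).T@(w-d["origin"]); uv=(K@c)[:2]/c[2]; v,u=uv.round().astype(int)[::-1]
    print(k.round(3),w2c(w).round(3),uv.round(1),"->",p[v,u].round(3),d["color"][v,u])
# wrist camera: tip pixels
d=eyes.get_image("wrist");K=d["mtx"]
for k in(0,-.01,-.02,-.03,-.04):
    w=s["position"]+Rm[:,0]*k;c=rot(d["orientation"]).T@(w-d["origin"]);th=np.arctan2(np.hypot(*c[:2]),c[2]);print(k,(K[:2,2]+K[0,0]*th*c[:2]/np.hypot(*c[:2])).round(1),np.linalg.norm(c).round(3))
z=d["z_map"]; print([(v,float(z[v,252].round(3))) for v in range(220,262,3)])
E
```

```text
0.0 [ 0.115 -0.     0.247] [293.  129.9] -> [ 0.059 -0.032  0.276] [99 69 40]
-0.006 [ 0.114 -0.     0.252] [292.9 127.9] -> [ 0.059 -0.032  0.281] [107  74  45]
-0.012 [ 0.113 -0.     0.258] [292.8 125.8] -> [ 0.056 -0.034  0.287] [124  84  49]
-0.018 [ 0.112 -0.     0.264] [292.7 123.8] -> [ 0.064 -0.029  0.288] [144  98  59]
-0.024 [ 0.111 -0.     0.27 ] [292.5 121.7] -> [ 1.31   0.694 -0.334] [120  82  57]
-0.03 [ 0.11  -0.     0.276] [292.4 119.6] -> [ 0.097 -0.006  0.281] [98 88 83]
-0.036 [ 0.109 -0.     0.282] [292.3 117.5] -> [ 0.093 -0.008  0.291] [82 87 85]
-0.042 [ 0.108 -0.     0.288] [292.2 115.4] -> [ 0.094 -0.007  0.295] [84 85 83]
-0.048 [ 0.107 -0.     0.294] [292.1 113.2] -> [ 0.093 -0.008  0.301] [83 84 84]
-0.054 [ 0.105 -0.     0.3  ] [292. 111.] -> [ 0.091 -0.009  0.307] [81 83 82]
-0.06 [ 0.104 -0.     0.306] [291.9 108.9] -> [ 0.091 -0.008  0.312] [72 73 73]
0 [257.5 221.3] 0.189
-0.01 [257.6 227. ] 0.179
-0.02 [257.6 233.4] 0.17
-0.03 [257.6 240.5] 0.161
-0.04 [257.7 248.5] 0.152
[(220, 0.4729999899864197), (223, 0.4740000069141388), (226, 0.47600001096725464), (229, 0.14800000190734863), (232, 0.14499999582767487), (235, 0.14000000059604645), (238, 0.13699999451637268), (241, 0.13500000536441803), (244, 0.13099999725818634), (247, 0.12800000607967377), (250, 0.12600000202655792), (253, 0.12300000339746475), (256, 0.11900000274181366), (259, 0.11699999868869781)]
```

Call:
carry_out(deltas=[-0.007,0,-0.1,0,0,0,-1,-0.007,0,-0.1,0,0,0,-1,-0.007,0,-0.1,0,0,0,-1,-0.007,0,-0.1,0,0,0,-1,0,0,-0.05,0,0,0,-1,0,0,-0.05,0,0,0,-1,0,0,-0.067,0,0,0,-1,0,0,-0.067,0,0,0,-1,0,0,-0.067,0,0,0,-1,0,0,-0.067,0,0,0,-1])

```text
clock: 8.38
position: [0.6411, -0.0007, 0.2397]
ee_rot: [0.763, -0.06, 0.64, 0.071]
contact_force: [0.1, 0.2, 0.7]
width: 0.0001
```

```bash
python3 - <<'E'
from h import *
lid("side","side6"); st()
E
```

```text
lid angle 1.377 n 1177 of 1288
t 8.425 tcp_c [0.0677 0.0001 0.2395] pitch 80.05 yaw 10.8 yz 0.001 F [ 0.29 -0.2  -0.19] q [-0.145  0.255  1.445  0.059  1.277 -1.915] w -0.0 [ 0.6403 -0.0008  0.2395] [ 0.7624 -0.0595  0.6404  0.0713]
```

Call:
carry_out(deltas=[-0.005,0,-0.067,0,0,0,-1,-0.005,0,-0.067,0,0,0,-1,-0.005,0,-0.067,0,0,0,-1,-0.005,0,-0.067,0,0,0,-1,-0.005,0,-0.067,0,0,0,-1,-0.005,0,-0.067,0,0,0,-1,-0.005,0,-0.067,0,0,0,-1])

```text
clock: 9.3
position: [0.6134, -0.0059, 0.2369]
ee_rot: [0.763, -0.059, 0.64, 0.071]
contact_force: [-0.2, 0.1, -0.1]
width: -0.0003
```

```bash
python3 - <<'E'
from h import *
lid("side","side7"); st()
plan([([.037,0,.315],80,1),([-.105,0,.30],60,5),([-.034,0,.236],50,4)])
E
```

```text
lid angle 1.206 n 1022 of 1118
t 9.35 tcp_c [0.0397 0.0001 0.2368] pitch 80.04 yaw 10.8 yz 0.001 F [-0.88 -0.56 -0.38] q [-0.162  0.214  1.508  0.063  1.257 -1.934] w 0.0 [ 0.6128 -0.0059  0.2368] [ 0.7625 -0.0595  0.6403  0.0713]
[[-0.808 -0.002  0.182 -0.003 -0.01  -0.007]]
[[-0.039  0.    -0.442  0.    -1.    -0.   ]
 [-0.07   0.    -0.438  0.    -1.    -0.   ]
 [-0.1    0.    -0.432  0.    -1.    -0.   ]
 [-0.13   0.    -0.424  0.    -1.    -0.   ]
 [-0.159  0.    -0.414  0.    -1.    -0.   ]]
[[ 0.377  0.     0.144 -0.    -0.625 -0.   ]
 [ 0.383  0.     0.127 -0.    -0.625 -0.   ]
 [ 0.388  0.     0.11  -0.    -0.625 -0.   ]
 [ 0.393  0.     0.093 -0.    -0.625 -0.   ]]
```

Call:
carry_out(deltas=[-0.81,0,0.18,0,0,0,-1,-0.04,0,-0.44,0,-1,0,-1,-0.07,0,-0.44,0,-1,0,-1,-0.1,0,-0.43,0,-1,0,-1,-0.13,0,-0.42,0,-1,0,-1,-0.16,0,-0.41,0,-1,0,-1])

```text
clock: 10.1
position: [0.485, -0.0297, 0.2754]
ee_rot: [0.863, -0.047, 0.497, 0.081]
contact_force: [-0.5, -1.0, 0.9]
width: 0.0002
```

```bash
python3 - <<'E'
from h import *
lid("side","side8"); st()
plan([([-.034,0,.236],50,4)])
print(tip2tcp([-.034,0,.236],50))
E
```

```text
lid angle 1.124 n 848 of 927
t 10.15 tcp_c [-0.0959  0.0028  0.2719] pitch 60.2 yaw 10.9 yz 0.002 F [-4.29  2.98 -1.95] q [-0.467 -0.189  1.948  0.372  0.991 -2.368] w -0.0 [ 0.479  -0.0284  0.2719] [ 0.8613 -0.046   0.4994  0.0813]
[[ 0.377 -0.012  0.171 -0.002 -0.638 -0.008]
 [ 0.384 -0.012  0.154 -0.002 -0.638 -0.008]
 [ 0.391 -0.012  0.137 -0.002 -0.638 -0.008]
 [ 0.397 -0.012  0.119 -0.002 -0.638 -0.008]]
[-0.015  0.     0.214]
```

Call:
carry_out(deltas=[0.38,-0.01,0.17,0,-0.64,0,-1,0.38,-0.01,0.15,0,-0.64,0,-1,0.39,-0.01,0.14,0,-0.64,0,-1,0.4,-0.01,0.12,0,-0.64,0,-1,0,0,0,0,0,0,-1])

```text
clock: 10.78
position: [0.5649, -0.0165, 0.2153]
ee_rot: [0.902, -0.038, 0.421, 0.085]
contact_force: [-0.6, 0.8, 1.0]
width: -0.0001
```

```bash
python3 - <<'E'
from h import *
lid("side","side9"); st()
import cv2
a=cv2.imread("pics/side9.png")[60:260,180:380]
cv2.imwrite("pics/side9c.png",cv2.resize(a,None,fx=3,fy=3,interpolation=cv2.INTER_CUBIC))
E
```

```text
lid angle 1.031 n 678 of 746
t 10.825 tcp_c [-0.0089 -0.0018  0.2167] pitch 49.88 yaw 10.8 yz 0.002 F [-0.36  0.52  1.3 ] q [-0.423 -0.057  2.097  0.695  0.616 -2.658] w -0.0 [ 0.5654 -0.0168  0.2167] [ 0.9028 -0.0384  0.4199  0.0849]
```

View pics/side9c.png

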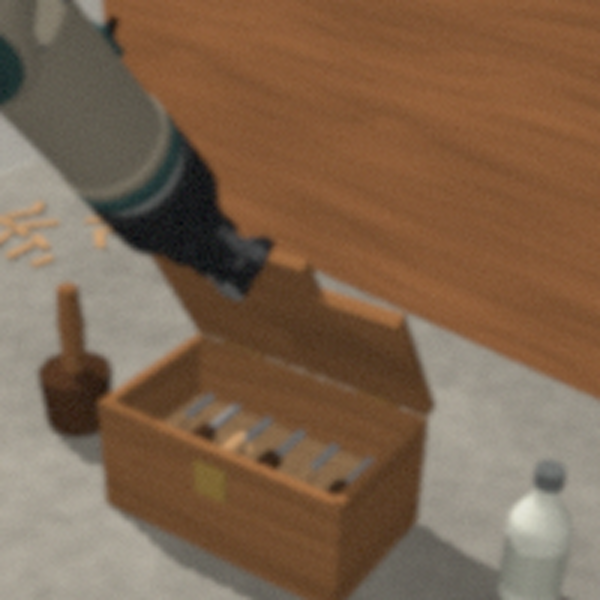

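Call:
carry_out(deltas=[0,0,0,0,0,0,-1,0,0,0,0,0,0,-1])

```text
clock: 11.08
position: [0.5663, -0.0175, 0.2188]
ee_rot: [0.904, -0.039, 0.418, 0.084]
contact_force: [-0.9, -0.9, 0.4]
width: 0.0001
```

```bash
cat > path.py <<'E'
from kin import *
lo=np.array([-2.89,-.75,.22,-1.18,.11,-2.7]);hi=np.array([2.89,2.08,2.7,4.32,2.71,2.7])
def full(q): # tool matrix incl q6; offset calibrated
    p,W=fk(q,K); return p,(W*R.from_euler('z',q[5])).as_matrix()
q0=[-.423,-.057,2.097,.695,.616,-2.658]
M=full(q0)[1].T@rot([.9028,-.0384,.4199,.0849])  # const flange->tool
U=lambda th,ph,ov=.016:None
def target(th,pitch,ov=.016):
    ph=np.radians(pitch);x=np.array([np.cos(ph),0,-np.sin(ph)]);n=np.array([np.sin(ph),0,np.cos(ph)])
    if th>=ph: s=.18-ov; u=np.array([.07-s*np.cos(th),0,.11+s*np.sin(th)])
    else: u=np.array([.07-.18*np.cos(th),0,.11+.18*np.sin(th)])+ov*x
    return u-.011*n+TO*x   # TCP chest frame (yaw aligned)
def ikf(tp,pitch,yaw,roll,x0):
    T=toolR(pitch,np.radians(yaw))@R.from_euler('x',roll,degrees=True).as_matrix()
    f=lambda q:np.r_[full(q)[0]-c2w(tp),.3*(R.from_matrix((full(q)[1]@M).T@T).as_rotvec())]
    r=least_squares(f,np.clip(x0,lo+1e-3,hi-1e-3),bounds=(lo,hi)); return r.x,np.abs(r.fun).max()
if __name__=="__main__":
    for pitch in(50,56):
      for yf in(10.67,0,-8):
        x=q0
        print(pitch,yf)
        for th in(.95,.8,.6,.4,.2,0,-.05):
            yaw=10.67+(yf-10.67)*min(1,(.95-th)/.5)
            x,e=ikf(target(th,pitch),pitch,yaw,0,x); print("  ",th,target(th,pitch).round(3),x.round(2),round(float(e),4))
E
python3 path.py
python3 - <<'E'
from h import *
print(M:=0) if 0 else None
lid("side","side10"); st()
E
```

```text
50 10.67
   0.95 [-0.015  0.     0.214] [-0.43 -0.07  2.11  0.7   0.62 -2.67] 0.0
   0.8 [-0.035  0.     0.198] [-0.45 -0.08  2.16  0.71  0.6  -2.7 ] 0.0036
   0.6 [-0.058  0.     0.17 ] [-0.44 -0.08  2.21  0.7   0.55 -2.7 ] 0.0118
   0.4 [-0.075  0.     0.139] [-0.42 -0.07  2.27  0.7   0.48 -2.7 ] 0.0204
   0.2 [-0.086  0.     0.104] [-0.39 -0.03  2.31  0.71  0.4  -2.7 ] 0.0297
   0 [-0.09   0.     0.068] [-0.35  0.03  2.34  0.73  0.31 -2.7 ] 0.0399
   -0.05 [-0.089  0.     0.059] [-0.34  0.05  2.35  0.73  0.29 -2.7 ] 0.0426
50 0
   0.95 [-0.015  0.     0.214] [-0.43 -0.07  2.11  0.7   0.62 -2.67] 0.0
   0.8 [-0.035  0.     0.198] [-0.43 -0.09  2.18  0.71  0.55 -2.65] 0.0
   0.6 [-0.058  0.     0.17 ] [-0.41 -0.09  2.27  0.76  0.44 -2.65] 0.0
   0.4 [-0.075  0.     0.139] [-0.39 -0.07  2.35  0.85  0.32 -2.7 ] 0.002
   0.2 [-0.086  0.     0.104] [-0.35 -0.03  2.38  0.87  0.24 -2.7 ] 0.0126
   0 [-0.09   0.     0.068] [-0.3   0.03  2.4   0.9   0.16 -2.7 ] 0.0244
   -0.05 [-0.089  0.     0.059] [-0.28  0.05  2.4   0.91  0.14 -2.7 ] 0.0275
50 -8
   0.95 [-0.015  0.     0.214] [-0.43 -0.
[... 1566 characters left out ...]
2.02  0.48  0.7  -2.43] 0.0
   0.8 [-0.039  0.     0.196] [-0.35 -0.07  2.1   0.43  0.61 -2.3 ] 0.0
   0.6 [-0.063  0.     0.168] [-0.3  -0.08  2.18  0.31  0.48 -2.06] 0.0
   0.4 [-0.08   0.     0.137] [-0.25 -0.06  2.27  0.17  0.35 -1.82] 0.0
   0.2 [-0.09   0.     0.102] [-0.26 -0.02  2.34  0.3   0.23 -1.97] 0.0
   0 [-0.094  0.     0.067] [-0.27  0.06  2.41  0.74  0.11 -2.41] 0.0003
   -0.05 [-0.094  0.     0.058] [-0.29  0.08  2.42  0.99  0.11 -2.69] 0.0031
lid angle 0.982 n 688 of 749
t 11.125 tcp_c [-0.0083 -0.0026  0.2185] pitch 49.69 yaw 10.6 yz -0.001 F [-0.24 -0.27 -0.53] q [-0.424 -0.059  2.096  0.696  0.615 -2.66 ] w 0.0 [ 0.5661 -0.0174  0.2185] [ 0.9035 -0.0394  0.4183  0.0842]
```

```bash
cat > p2.py <<'E'
from path import *
for pf in(60,64):
  for yf in(10.67,4,0):
   for rf in(0,-15,15):
    x=q0;o=[]
    for th in(.95,.8,.6,.4,.2,0,-.06):
        a=min(1,(.98-th)/.4)
        pitch=50+(pf-50)*a;yaw=10.67+(yf-10.67)*a
        x,e=ikf(target(th,pitch),pitch,yaw,rf*a,x); o.append((x.round(2).tolist()[3:],round(float(e),4)))
    print(pf,yf,rf,*o[1:])
E
python3 p2.py
```

```text
60 10.67 0 ([0.58, 0.66, -2.57], 0.0) ([0.48, 0.68, -2.5], 0.0) ([0.54, 0.61, -2.6], 0.0) ([0.62, 0.53, -2.7], 0.0022) ([0.64, 0.43, -2.7], 0.0106) ([0.65, 0.4, -2.7], 0.0132)
60 10.67 -15 ([0.58, 0.66, -2.68], 0.0) ([0.45, 0.67, -2.7], 0.0028) ([0.43, 0.6, -2.7], 0.0093) ([0.44, 0.51, -2.7], 0.016) ([0.45, 0.4, -2.7], 0.0228) ([0.45, 0.37, -2.7], 0.0249)
60 10.67 15 ([0.58, 0.66, -2.45], 0.0) ([0.48, 0.68, -2.25], 0.0) ([0.54, 0.61, -2.33], 0.0) ([0.65, 0.53, -2.48], 0.0) ([0.82, 0.43, -2.68], 0.0) ([0.85, 0.41, -2.7], 0.0022)
60 4 0 ([0.53, 0.62, -2.46], 0.0) ([0.38, 0.61, -2.26], 0.0) ([0.44, 0.54, -2.35], 0.0) ([0.55, 0.45, -2.49], 0.0) ([0.74, 0.34, -2.7], 0.0005) ([0.75, 0.31, -2.7], 0.0034)
60 4 -15 ([0.53, 0.62, -2.57], 0.0) ([0.38, 0.61, -2.51], 0.0) ([0.44, 0.54, -2.61], 0.0) ([0.51, 0.45, -2.7], 0.0025) ([0.53, 0.34, -2.7], 0.01) ([0.54, 0.31, -2.7], 0.0123)
60 4 15 ([0.53, 0.62, -2.34], 0.0) ([0.38, 0.61, -2.01], 0.0) ([0.44, 0.54, -2.09], 0.0) ([0.55, 0.45, -2.23], 0.0) ([0.75, 0.34, -2.45], 0.0) ([0.84, 0.31, -2.54], 0.0)
60 0 0 ([0.49, 0.59, -2.38], 0.0) ([0.3, 0.58, -
[... 1297 characters left out ...]
([0.5, 0.38, -2.7], 0.0019)
64 4 15 ([0.47, 0.65, -2.27], 0.0) ([0.28, 0.69, -1.91], 0.0) ([0.31, 0.62, -1.95], 0.0) ([0.38, 0.52, -2.05], 0.0) ([0.49, 0.41, -2.17], 0.0) ([0.54, 0.38, -2.22], 0.0)
64 0 0 ([0.43, 0.63, -2.32], 0.0) ([0.22, 0.67, -2.02], 0.0) ([0.24, 0.6, -2.06], 0.0) ([0.31, 0.49, -2.14], 0.0) ([0.41, 0.38, -2.26], 0.0) ([0.45, 0.34, -2.3], 0.0)
64 0 -15 ([0.43, 0.63, -2.44], 0.0) ([0.22, 0.67, -2.27], 0.0) ([0.24, 0.6, -2.32], 0.0) ([0.31, 0.49, -2.4], 0.0) ([0.41, 0.38, -2.52], 0.0) ([0.45, 0.34, -2.56], 0.0)
64 0 15 ([0.43, 0.63, -2.2], 0.0) ([0.22, 0.67, -1.77], 0.0) ([0.24, 0.6, -1.8], 0.0) ([0.31, 0.49, -1.88], 0.0) ([0.41, 0.38, -1.99], 0.0) ([0.45, 0.34, -2.04], 0.0)
```

Call:
carry_out(deltas=[0,0,0,0,0,0,-1,0,0,0,0,0,0,-1,0,0,0,0,0,0,-1])

```text
clock: 11.5
position: [0.5659, -0.0172, 0.2175]
ee_rot: [0.903, -0.039, 0.419, 0.084]
contact_force: [-0.4, -0.8, -0.1]
width: 0.0003
```

```bash
python3 - <<'E'
from h import *
lid("side","side11"); st()
import cv2
a=cv2.imread("pics/side11.png")[110:190,220:300]
cv2.imwrite("pics/side11c.png",cv2.resize(a,None,fx=7,fy=7,interpolation=cv2.INTER_CUBIC))
E
```

```text
lid angle 0.976 n 652 of 733
t 11.55 tcp_c [-0.0085 -0.0023  0.2174] pitch 49.76 yaw 10.7 yz 0.001 F [-1.24  0.29  0.02] q [-0.423 -0.058  2.097  0.697  0.614 -2.66 ] w -0.0 [ 0.5659 -0.0172  0.2174] [ 0.9033 -0.0388  0.4189  0.0844]
```

View pics/side11c.png

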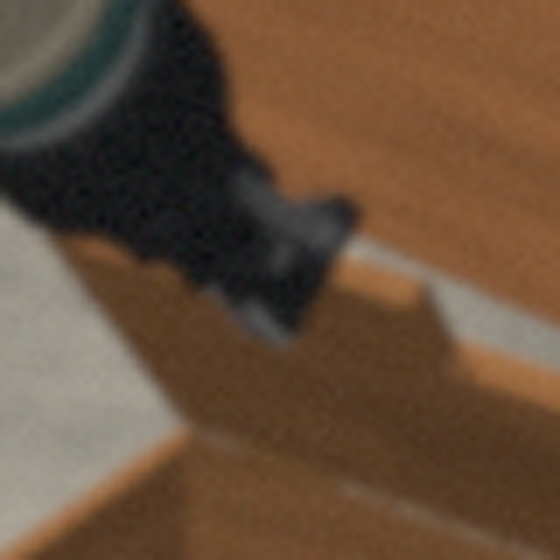

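The catch worked: the lid went from 0.982 to 0.976 over 0.42 s and is now resting on the closed fingers at 0.976. Next I'll lower it along an arc, changing pitch and yaw slightly to keep joint 6 off its limit.

```bash
cat > low.py <<'E'
from path import *
import sys
OV=.016
def tgt(th):
    a=np.clip((.98-th)/.4,0,1); pitch=49.8+12.2*a; yaw=10.67-9.67*a
    T=toolR(pitch,np.radians(yaw)); ph=np.radians(pitch)
    if th>=ph: s=.18-OV; u=np.array([.07-s*np.cos(th),0,.11+s*np.sin(th)])
    else: u=np.array([.07-.18*np.cos(th),0,.11+.18*np.sin(th)])+OV*np.array([np.cos(ph),0,-np.sin(ph)])
    return c2w(u)-.011*T[:,2]+TO*T[:,0],T,pitch,yaw
def seg(ths):
    p0,T0,_,_=tgt(ths[0]); out=[]
    for th in ths[1:]:
        p,T,pi,ya=tgt(th); out.append(np.r_[T0.T@(p-p0)/.06,R.from_matrix(T0.T@T).as_rotvec(degrees=True)/4]); p0,T0=p,T
    np.set_printoptions(suppress=True,precision=3,linewidth=150); out=np.array(out);print(out); print("mean",out.mean(0)); print("end",ths[-1],w2c(p).round(4),pi,ya)
if __name__=="__main__": 
    a,b,n=float(sys.argv[1]),float(sys.argv[2]),int(sys.argv[3]); seg(np.linspace(a,b,n+1))
E
python3 low.py .99 .89 10; python3 low.py .89 .765 10
python3 - <<'E'
from low import *
x=q0
for th in(.98,.9,.8,.7,.6,.5,.4,.3,.2,.1,0,-.06,-.1):
    p,T,pi,ya=tgt(th); x,e=ikf(w2c(p),pi,ya,0,x);print(th,w2c(p).round(3),x.round(2),round(float(e),4))
E
```

```text
[[-0.003  0.    -0.027  0.     0.     0.   ]
 [-0.004 -0.001 -0.03   0.046  0.076 -0.039]
 [-0.003 -0.001 -0.03   0.046  0.076 -0.039]
 [-0.003 -0.001 -0.03   0.047  0.076 -0.038]
 [-0.003 -0.001 -0.03   0.047  0.076 -0.038]
 [-0.002 -0.001 -0.03   0.047  0.076 -0.038]
 [-0.002 -0.001 -0.03   0.047  0.076 -0.038]
 [-0.001 -0.001 -0.03   0.047  0.076 -0.037]
 [-0.001 -0.001 -0.033  0.048  0.076 -0.037]
 [-0.    -0.001 -0.034  0.048  0.076 -0.037]]
mean [-0.002 -0.001 -0.03   0.042  0.069 -0.034]
end 0.89 [-0.025 -0.     0.207] 52.544999999999995 8.494250000000001
[[ 0.    -0.002 -0.042  0.06   0.095 -0.046]
 [ 0.001 -0.002 -0.042  0.06   0.095 -0.045]
 [ 0.001 -0.002 -0.042  0.061  0.095 -0.045]
 [ 0.002 -0.002 -0.042  0.061  0.095 -0.045]
 [ 0.003 -0.002 -0.042  0.061  0.095 -0.044]
 [ 0.004 -0.003 -0.042  0.062  0.095 -0.044]
 [ 0.004 -0.003 -0.042  0.062  0.095 -0.043]
 [ 0.005 -0.003 -0.042  0.062  0.095 -0.043]
 [ 0.006 -0.003 -0.042  0.062  0.095 -0.042]
 [ 0.006 -0.003 -0.042  0.063  0.095 -0.042]]
mean [ 0.003 -0.002 -0.042  0.061  0.095 -0.044]
end 0.765 [-0.044 -0.001  0.191
[... 237 characters left out ...]
2.38] 0.0
0.7 [-0.053 -0.001  0.182] [-0.34 -0.07  2.11  0.37  0.62 -2.23] 0.0
0.6 [-0.067 -0.001  0.167] [-0.32 -0.05  2.11  0.28  0.63 -2.1 ] 0.0
0.5 [-0.077 -0.001  0.151] [-0.32 -0.05  2.14  0.28  0.6  -2.11] 0.0
0.4 [-0.084 -0.001  0.135] [-0.34 -0.04  2.18  0.31  0.56 -2.15] 0.0
0.3 [-0.091 -0.001  0.118] [-0.35 -0.02  2.22  0.35  0.51 -2.21] 0.0
0.2 [-0.095 -0.001  0.101] [-0.36 -0.    2.26  0.4   0.46 -2.27] 0.0
0.1 [-0.098 -0.001  0.083] [-0.36  0.03  2.29  0.46  0.4  -2.34] 0.0
0 [-0.099 -0.001  0.065] [-0.36  0.06  2.33  0.54  0.34 -2.43] 0.0
-0.06 [-0.098 -0.001  0.054] [-0.36  0.08  2.34  0.61  0.31 -2.49] 0.0
-0.1 [-0.098 -0.001  0.047] [-0.36  0.1   2.35  0.66  0.29 -2.55] 0.0
```

Call:
carry_out(deltas=[-0.003,0,-0.027,0,0,0,-1,-0.004,-0.001,-0.03,0.046,0.076,-0.039,-1,-0.003,-0.001,-0.03,0.046,0.076,-0.039,-1,-0.003,-0.001,-0.03,0.047,0.076,-0.038,-1,-0.003,-0.001,-0.03,0.047,0.076,-0.038,-1,-0.002,-0.001,-0.03,0.047,0.076,-0.038,-1,-0.002,-0.001,-0.03,0.047,0.076,-0.038,-1,-0.001,-0.001,-0.03,0.047,0.076,-0.037,-1,-0.001,-0.001,-0.033,0.048,0.076,-0.037,-1,0,-0.001,-0.034,0.048,0.076,-0.037,-1])

```text
clock: 12.8
position: [0.5512, -0.0204, 0.207]
ee_rot: [0.894, -0.032, 0.441, 0.066]
contact_force: [-0.3, -1.2, -0.5]
width: 0.0001
```

```bash
cat > chk.py <<'E'
from low import *
import sys
from rig import readout
lid("side",sys.argv[1])
s=readout.get_state();Rm=rot(s["ee_rot"]);p=s["position"]
th=float(sys.argv[2]);t=tgt(th); print("t",s["clock"],"tcp_c",w2c(p).round(4),"tgt",w2c(t[0]).round(4),"pitch",np.degrees(np.arcsin(-Rm[2,0])).round(2),"yaw",np.degrees(np.arctan2(Rm[1,0],Rm[0,0])).round(1),"tgt",t[2:],"F",(CR.T@s["contact_force"]).round(2),"q",s["qpos"].round(2))
E
python3 chk.py side12 .89
```

```text
lid angle 0.881 n 506 of 570
t 12.85 tcp_c [-0.0236 -0.0025  0.2068] tgt [-0.0247 -0.0003  0.2075] pitch 52.52 yaw 8.5 tgt (np.float64(52.544999999999995), np.float64(8.494250000000001)) F [-0.6   0.08 -0.9 ] q [-0.4  -0.06  2.1   0.59  0.61 -2.52]
```

Call:
carry_out(deltas=[0,-0.002,-0.042,0.06,0.095,-0.046,-1,0.001,-0.002,-0.042,0.06,0.095,-0.045,-1,0.001,-0.002,-0.042,0.061,0.095,-0.045,-1,0.002,-0.002,-0.042,0.061,0.095,-0.045,-1,0.003,-0.002,-0.042,0.061,0.095,-0.044,-1,0.004,-0.003,-0.042,0.062,0.095,-0.044,-1,0.004,-0.003,-0.042,0.062,0.095,-0.043,-1,0.005,-0.003,-0.042,0.062,0.095,-0.043,-1,0.006,-0.003,-0.042,0.062,0.095,-0.042,-1,0.006,-0.003,-0.042,0.063,0.095,-0.042,-1])

```text
clock: 14.1
position: [0.5322, -0.0243, 0.1906]
ee_rot: [0.881, -0.022, 0.471, 0.042]
contact_force: [-1.1, -0.6, -0.0]
width: -0.0
```

```bash
python3 chk.py side13 .765; python3 low.py .765 .65 10; python3 low.py .65 .53 10
```

```text
lid angle 0.755 n 204 of 301
t 14.15 tcp_c [-0.0431 -0.0028  0.1904] tgt [-0.0441 -0.0006  0.1911] pitch 56.34 yaw 5.5 tgt (np.float64(56.357499999999995), np.float64(5.472375000000001)) F [-0.39 -0.67 -1.07] q [-0.37 -0.07  2.1   0.44  0.61 -2.33]
[[ 0.007 -0.003 -0.038  0.058  0.088 -0.038]
 [ 0.007 -0.003 -0.038  0.058  0.088 -0.038]
 [ 0.008 -0.003 -0.038  0.058  0.088 -0.038]
 [ 0.008 -0.003 -0.038  0.059  0.088 -0.037]
 [ 0.009 -0.003 -0.037  0.059  0.088 -0.037]
 [ 0.01  -0.003 -0.037  0.059  0.088 -0.037]
 [ 0.01  -0.003 -0.037  0.059  0.088 -0.036]
 [ 0.011 -0.003 -0.037  0.06   0.088 -0.036]
 [ 0.011 -0.003 -0.037  0.06   0.088 -0.035]
 [ 0.012 -0.003 -0.036  0.06   0.088 -0.035]]
mean [ 0.009 -0.003 -0.037  0.059  0.088 -0.037]
end 0.65 [-0.06  -0.001  0.174] 59.864999999999995 2.6922500000000014
[[ 0.013 -0.004 -0.038  0.063  0.091 -0.036]
 [ 0.014 -0.004 -0.037  0.063  0.091 -0.036]
 [ 0.014 -0.004 -0.037  0.063  0.091 -0.035]
 [ 0.015 -0.004 -0.037  0.064  0.091 -0.035]
 [ 0.015 -0.004 -0.037  0.064  0.091 -0.035]
 [ 0.016 -0.004 -0.035  0.053  0.076 -0.029]
 [ 0.018 -0.003 -0.031  0.     0.     0.   ]
 [ 0.018 -0.003 -0.031  0.     0.     0.   ]
 [ 0.018 -0.003 -0.031  0.     0.     0.   ]
 [ 0.019 -0.003 -0.031  0.     0.     0.   ]]
mean [ 0.016 -0.003 -0.034  0.037  0.053 -0.021]
end 0.53 [-0.074 -0.001  0.156] 62.0 1.0
```

Call:
carry_out(deltas=[0.007,-0.003,-0.038,0.058,0.088,-0.038,-1,0.007,-0.003,-0.038,0.058,0.088,-0.038,-1,0.008,-0.003,-0.038,0.058,0.088,-0.038,-1,0.008,-0.003,-0.038,0.059,0.088,-0.037,-1,0.009,-0.003,-0.037,0.059,0.088,-0.037,-1,0.01,-0.003,-0.037,0.059,0.088,-0.037,-1,0.01,-0.003,-0.037,0.059,0.088,-0.036,-1,0.011,-0.003,-0.037,0.06,0.088,-0.036,-1,0.011,-0.003,-0.037,0.06,0.088,-0.035,-1,0.012,-0.003,-0.036,0.06,0.088,-0.035,-1])

```text
clock: 15.4
position: [0.5163, -0.0272, 0.1739]
ee_rot: [0.866, -0.011, 0.499, 0.02]
contact_force: [-0.6, -1.0, -0.1]
width: 0.0001
```

```bash
python3 chk.py side14 .65; python3 - <<'E'
import cv2
a=cv2.imread("pics/side14.png")[100:260,190:350]
cv2.imwrite("pics/side14c.png",cv2.resize(a,None,fx=3.6,fy=3.6,interpolation=cv2.INTER_CUBIC))
E
```

```text
lid angle 0.676 n 103 of 149
t 15.45 tcp_c [-0.0592 -0.0028  0.1737] tgt [-0.0603 -0.0007  0.1745] pitch 59.87 yaw 2.7 tgt (np.float64(59.864999999999995), np.float64(2.6922500000000014)) F [-2.08 -1.42 -0.41] q [-0.34 -0.06  2.1   0.33  0.62 -2.17]
```

View pics/side14c.png

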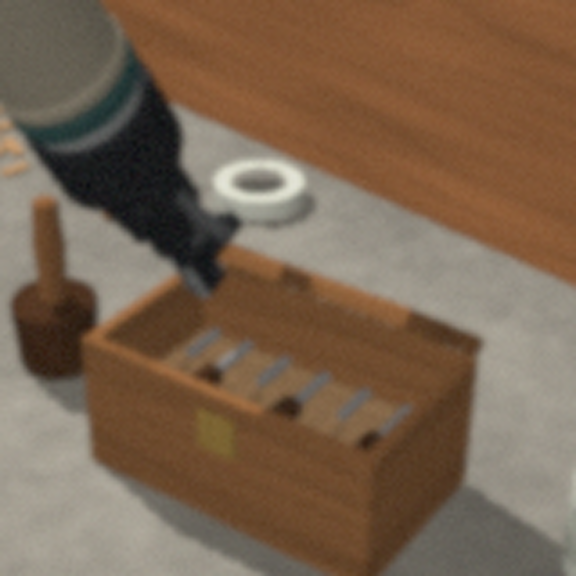

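Call:
carry_out(deltas=[0.013,-0.004,-0.038,0.063,0.091,-0.036,-1,0.014,-0.004,-0.037,0.063,0.091,-0.036,-1,0.014,-0.004,-0.037,0.063,0.091,-0.035,-1,0.015,-0.004,-0.037,0.064,0.091,-0.035,-1,0.015,-0.004,-0.037,0.064,0.091,-0.035,-1,0.016,-0.004,-0.035,0.053,0.076,-0.029,-1,0.018,-0.003,-0.031,0,0,0,-1,0.018,-0.003,-0.031,0,0,0,-1,0.018,-0.003,-0.031,0,0,0,-1,0.019,-0.003,-0.031,0,0,0,-1])

```text
clock: 16.7
position: [0.5029, -0.0297, 0.1555]
ee_rot: [0.857, -0.004, 0.515, 0.008]
contact_force: [-1.1, -0.7, -0.6]
width: 0.0
```

```bash
cat >> h.py <<'E'
def lid2(n="side",save=None):
    from rig import eyes
    import cv2
    d=eyes.get_image(n)
    if save: cv2.imwrite(f"pics/{save}.png",d["color"][:,:,::-1])
    p=w2c(cloud(d)); ok=np.asarray(d["z_map"])>0
    y=p[...,1]; m=ok&(y<-.06)&(y>-.115)&(p[...,0]>-.08)&(p[...,0]<.06)&(p[...,2]>.116)&(p[...,2]<.27)
    q=p[m]
    # outer face: distance from hinge plane 14mm -> solve a: (x-.07)*sin a+(z-.11)*cos a = .014
    best=None
    for a in np.arange(0,1.3,.004):
        o=(q[:,0]-.07)*np.sin(a)+(q[:,2]-.11)*np.cos(a); s=(.07-q[:,0])*np.cos(a)+(q[:,2]-.11)*np.sin(a)
        k=((abs(o-.014)<.003)&(s<.143)).sum(); k2=((s>.137)&(s<.144)&(o>-.001)&(o<.016)).sum()
        if best is None or k+k2>best[0]: best=(k+k2,a,k,k2)
    print("lid2",best,len(q))
E
python3 chk.py side15 .53; python3 -c "
from h import *
lid2('side');lid2('top')"; python3 low.py .53 .41 10; python3 low.py .41 .29 10
```

```text
lid angle 0.557 n 94 of 267
t 16.75 tcp_c [-0.073  -0.0028  0.1552] tgt [-0.0739 -0.0007  0.1561] pitch 61.98 yaw 1.1 tgt (np.float64(62.0), np.float64(1.0)) F [-1.19 -1.05 -0.97] q [-0.33 -0.04  2.13  0.28  0.61 -2.11]
lid2 (np.int64(312), np.float64(0.504), np.int64(191), np.int64(121)) 278
lid2 (np.int64(1822), np.float64(0.532), np.int64(1661), np.int64(161)) 1761
[[ 0.019 -0.003 -0.03   0.     0.     0.   ]
 [ 0.02  -0.003 -0.03   0.     0.     0.   ]
 [ 0.02  -0.003 -0.03   0.     0.     0.   ]
 [ 0.02  -0.003 -0.03   0.     0.     0.   ]
 [ 0.021 -0.003 -0.029  0.     0.     0.   ]
 [ 0.021 -0.003 -0.029  0.     0.     0.   ]
 [ 0.021 -0.003 -0.029  0.     0.     0.   ]
 [ 0.022 -0.003 -0.029  0.     0.     0.   ]
 [ 0.022 -0.003 -0.028  0.     0.     0.   ]
 [ 0.022 -0.002 -0.028  0.     0.     0.   ]]
mean [ 0.021 -0.003 -0.029  0.     0.     0.   ]
end 0.41 [-0.084 -0.001  0.137] 62.0 1.0
[[ 0.023 -0.002 -0.028  0.     0.     0.   ]
 [ 0.023 -0.002 -0.028  0.     0.     0.   ]
 [ 0.023 -0.002 -0.027  0.     0.     0.   ]
 [ 0.024 -0.002 -0.027  0.     0.     0.   ]
 [ 0.024 -0.002 -0.027  0.     0.     0.   ]
 [ 0.024 -0.002 -0.026  0.     0.     0.   ]
 [ 0.025 -0.002 -0.026  0.     0.     0.   ]
 [ 0.025 -0.002 -0.026  0.     0.     0.   ]
 [ 0.025 -0.002 -0.026  0.     0.     0.   ]
 [ 0.026 -0.002 -0.025  0.     0.     0.   ]]
mean [ 0.024 -0.002 -0.027  0.     0.     0.   ]
end 0.29 [-0.091 -0.001  0.117] 62.0 1.0
```

Top-view depth gives a lid angle of 0.532, and the model says 0.53, so the lid is following the finger.

Call:
carry_out(deltas=[0.019,-0.003,-0.03,0,0,0,-1,0.02,-0.003,-0.03,0,0,0,-1,0.02,-0.003,-0.03,0,0,0,-1,0.02,-0.003,-0.03,0,0,0,-1,0.021,-0.003,-0.029,0,0,0,-1,0.021,-0.003,-0.029,0,0,0,-1,0.021,-0.003,-0.029,0,0,0,-1,0.022,-0.003,-0.029,0,0,0,-1,0.022,-0.003,-0.028,0,0,0,-1,0.022,-0.002,-0.028,0,0,0,-1])

```text
clock: 18.1
position: [0.4934, -0.0316, 0.1362]
ee_rot: [0.857, -0.004, 0.515, 0.008]
contact_force: [-2.2, -0.3, -0.2]
width: -0.0001
```

```bash
python3 chk.py side16 .41; python3 -c "
from h import *
lid2('top')"
```

```text
lid angle 0.512 n 167 of 454
t 18.15 tcp_c [-0.0827 -0.0029  0.1359] tgt [-0.0837 -0.0007  0.1369] pitch 61.97 yaw 1.1 tgt (np.float64(62.0), np.float64(1.0)) F [-2.03 -0.72 -1.75] q [-0.34 -0.03  2.18  0.32  0.56 -2.16]
lid2 (np.int64(1890), np.float64(0.41200000000000003), np.int64(1765), np.int64(125)) 1852
```

Call:
carry_out(deltas=[0.023,-0.002,-0.028,0,0,0,-1,0.023,-0.002,-0.028,0,0,0,-1,0.023,-0.002,-0.027,0,0,0,-1,0.024,-0.002,-0.027,0,0,0,-1,0.024,-0.002,-0.027,0,0,0,-1,0.024,-0.002,-0.026,0,0,0,-1,0.025,-0.002,-0.026,0,0,0,-1,0.025,-0.002,-0.026,0,0,0,-1,0.025,-0.002,-0.026,0,0,0,-1,0.026,-0.002,-0.025,0,0,0,-1])

```text
clock: 19.45
position: [0.4862, -0.0329, 0.1159]
ee_rot: [0.857, -0.004, 0.515, 0.008]
contact_force: [-1.0, -1.7, -0.2]
width: -0.0001
```

```bash
python3 chk.py side17 .29; python3 -c "
from h import *
lid2('top')"; python3 low.py .29 .18 10; python3 low.py .18 .09 10;python3 low.py .09 .02 10; python3 low.py .02 -.06 10
python3 - <<'E'
import cv2
a=cv2.imread("pics/side17.png")[100:260,190:350]
cv2.imwrite("pics/side17c.png",cv2.resize(a,None,fx=3.6,fy=3.6,interpolation=cv2.INTER_CUBIC))
E
```

```text
lid angle 0.397 n 251 of 645
t 19.5 tcp_c [-0.09   -0.0028  0.1156] tgt [-0.0911 -0.0007  0.1166] pitch 61.97 yaw 1.1 tgt (np.float64(62.0), np.float64(1.0)) F [-1.54 -1.1  -0.98] q [-0.35 -0.01  2.22  0.36  0.5  -2.22]
lid2 (np.int64(1906), np.float64(0.292), np.int64(1808), np.int64(98)) 1898
[[ 0.024 -0.002 -0.023  0.     0.     0.   ]
 [ 0.024 -0.001 -0.023  0.     0.     0.   ]
 [ 0.024 -0.001 -0.022  0.     0.     0.   ]
 [ 0.024 -0.001 -0.022  0.     0.     0.   ]
 [ 0.025 -0.001 -0.022  0.     0.     0.   ]
 [ 0.025 -0.001 -0.022  0.     0.     0.   ]
 [ 0.025 -0.001 -0.021  0.     0.     0.   ]
 [ 0.025 -0.001 -0.021  0.     0.     0.   ]
 [ 0.026 -0.001 -0.021  0.     0.     0.   ]
 [ 0.026 -0.001 -0.021  0.     0.     0.   ]]
mean [ 0.025 -0.001 -0.022  0.     0.     0.   ]
end 0.18 [-0.096 -0.001  0.097] 62.0 1.0
[[ 0.021 -0.001 -0.017  0.     0.     0.   ]
 [ 0.021 -0.001 -0.016  0.     0.     0.   ]
 [ 0.022 -0.001 -0.016  0.     0.     0.   ]
 [ 0.022 -0.001 -0.016  0.     0.     0.   ]
 [ 0.022 -0.001 -0.016  0.     0.     0.   ]
 [ 0.022 -0.001 -0.016  0.     0.     
[... 660 characters left out ...]
  0.     0.     0.   ]
 [ 0.018 -0.    -0.01   0.     0.     0.   ]]
mean [ 0.018 -0.    -0.011  0.     0.     0.   ]
end 0.02 [-0.099 -0.001  0.069] 62.0 1.0
[[ 0.021 -0.    -0.012  0.     0.     0.   ]
 [ 0.021 -0.    -0.011  0.     0.     0.   ]
 [ 0.021  0.    -0.011  0.     0.     0.   ]
 [ 0.021  0.    -0.011  0.     0.     0.   ]
 [ 0.021  0.    -0.011  0.     0.     0.   ]
 [ 0.021  0.    -0.011  0.     0.     0.   ]
 [ 0.022  0.    -0.011  0.     0.     0.   ]
 [ 0.022  0.    -0.01   0.     0.     0.   ]
 [ 0.022  0.    -0.01   0.     0.     0.   ]
 [ 0.022  0.    -0.01   0.     0.     0.   ]]
mean [ 0.021  0.    -0.011  0.     0.     0.   ]
end -0.06 [-0.098 -0.001  0.054] 62.0 1.0
```

View pics/side17c.png

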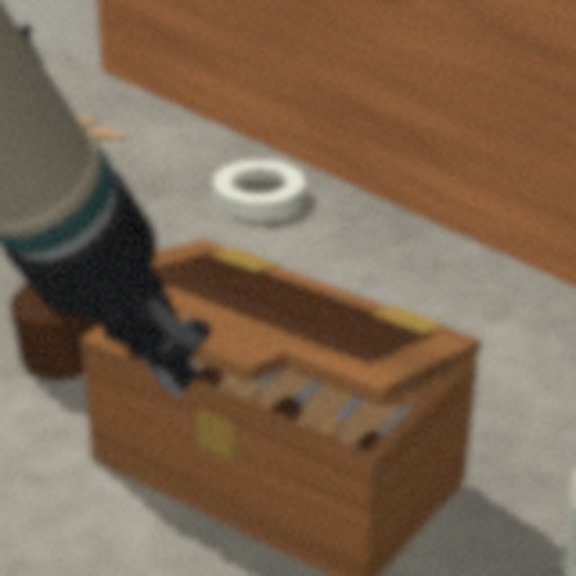

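The lid is at 0.29 with the lip riding on the finger side, near (190,370) in the crop. Continuing slowly.

Call:
carry_out(deltas=[0.024,-0.002,-0.023,0,0,0,-1,0.024,-0.001,-0.023,0,0,0,-1,0.024,-0.001,-0.022,0,0,0,-1,0.024,-0.001,-0.022,0,0,0,-1,0.025,-0.001,-0.022,0,0,0,-1,0.025,-0.001,-0.022,0,0,0,-1,0.025,-0.001,-0.021,0,0,0,-1,0.025,-0.001,-0.021,0,0,0,-1,0.026,-0.001,-0.021,0,0,0,-1,0.026,-0.001,-0.021,0,0,0,-1])

```text
clock: 20.8
position: [0.4817, -0.0337, 0.0967]
ee_rot: [0.857, -0.004, 0.514, 0.008]
contact_force: [-1.3, -0.9, -1.2]
width: -0.0002
```

```bash
python3 chk.py side18 .18|tail -1; python3 -c "
from h import *
lid2('top')"
```

```text
t 20.85 tcp_c [-0.0944 -0.0028  0.0964] tgt [-0.0957 -0.0007  0.0973] pitch 61.95 yaw 1.1 tgt (np.float64(62.0), np.float64(1.0)) F [-1.52 -1.35 -1.52] q [-0.36  0.01  2.26  0.42  0.44 -2.29]
lid2 (np.int64(1922), np.float64(0.18), np.int64(1849), np.int64(73)) 1931
```

Call:
carry_out(deltas=[0.021,-0.001,-0.017,0,0,0,-1,0.021,-0.001,-0.016,0,0,0,-1,0.022,-0.001,-0.016,0,0,0,-1,0.022,-0.001,-0.016,0,0,0,-1,0.022,-0.001,-0.016,0,0,0,-1,0.022,-0.001,-0.016,0,0,0,-1,0.022,-0.001,-0.015,0,0,0,-1,0.022,-0.001,-0.015,0,0,0,-1,0.022,0,-0.015,0,0,0,-1,0.023,0,-0.015,0,0,0,-1])

```text
clock: 22.15
position: [0.4796, -0.0342, 0.0807]
ee_rot: [0.857, -0.004, 0.514, 0.008]
contact_force: [-1.9, -0.9, -1.3]
width: 0.0
```

```bash
python3 chk.py side19 .09|tail -1; python3 -c "
from h import *
lid2('top')"
```

```text
t 22.2 tcp_c [-0.0965 -0.0029  0.0805] tgt [-0.0979 -0.0007  0.0813] pitch 61.95 yaw 1.1 tgt (np.float64(62.0), np.float64(1.0)) F [-1.76 -0.   -1.58] q [-0.37  0.04  2.3   0.48  0.39 -2.36]
lid2 (np.int64(1912), np.float64(0.088), np.int64(1858), np.int64(54)) 1925
```

Call:
carry_out(deltas=[0.018,0,-0.011,0,0,0,-1,0.018,0,-0.011,0,0,0,-1,0.018,0,-0.011,0,0,0,-1,0.018,0,-0.011,0,0,0,-1,0.018,0,-0.011,0,0,0,-1,0.018,0,-0.011,0,0,0,-1,0.018,0,-0.011,0,0,0,-1,0.018,0,-0.011,0,0,0,-1,0.018,0,-0.01,0,0,0,-1,0.018,0,-0.01,0,0,0,-1])

```text
clock: 23.5
position: [0.479, -0.0342, 0.0681]
ee_rot: [0.857, -0.004, 0.514, 0.008]
contact_force: [-2.6, -1.7, -1.6]
width: -0.0004
```

```bash
python3 chk.py side20 .02|tail -1; python3 -c "
from h import *
lid2('top')"
```

```text
t 23.55 tcp_c [-0.0971 -0.0029  0.068 ] tgt [-0.0986 -0.0007  0.0687] pitch 61.94 yaw 1.1 tgt (np.float64(62.0), np.float64(1.0)) F [-1.9  -1.04 -1.77] q [-0.37  0.06  2.32  0.54  0.35 -2.42]
lid2 (np.int64(1899), np.float64(0.024), np.int64(1851), np.int64(48)) 1921
  return _methods._mean(a, axis=axis, dtype=dtype,
  ret = ret.dtype.type(ret / rcount)
```

Call:
carry_out(deltas=[0.015,0,-0.008,0,0,0,-1,0.015,0,-0.008,0,0,0,-1,0.015,0,-0.008,0,0,0,-1,0.015,0,-0.008,0,0,0,-1,0.015,0,-0.008,0,0,0,-1,0.015,0,-0.008,0,0,0,-1,0.015,0,-0.008,0,0,0,-1,0.02,0,-0.01,0,0,0,-1,0.02,0,-0.01,0,0,0,-1,0.02,0,-0.01,0,0,0,-1])

```text
clock: 24.85
position: [0.4791, -0.0342, 0.0569]
ee_rot: [0.857, -0.004, 0.515, 0.008]
contact_force: [0.7, -1.2, 0.7]
width: -0.0002
```

```bash
python3 chk.py side21 -.04 2>/dev/null|tail -1; python3 -c "
from h import *
lid2('top','top21')"
python3 - <<'E'
import cv2
a=cv2.imread("pics/side21.png")[100:260,190:350]
cv2.imwrite("pics/side21c.png",cv2.resize(a,None,fx=3.6,fy=3.6,interpolation=cv2.INTER_CUBIC))
E
```

```text
t 24.9 tcp_c [-0.097  -0.0028  0.0568] tgt [-0.0985 -0.0007  0.0579] pitch 61.95 yaw 1.1 tgt (np.float64(62.0), np.float64(1.0)) F [ 0.9   1.02 -1.23] q [-0.37  0.08  2.34  0.6   0.32 -2.49]
lid2 (np.int64(1887), np.float64(0.008), np.int64(1840), np.int64(47)) 1918
```

View pics/side21c.png

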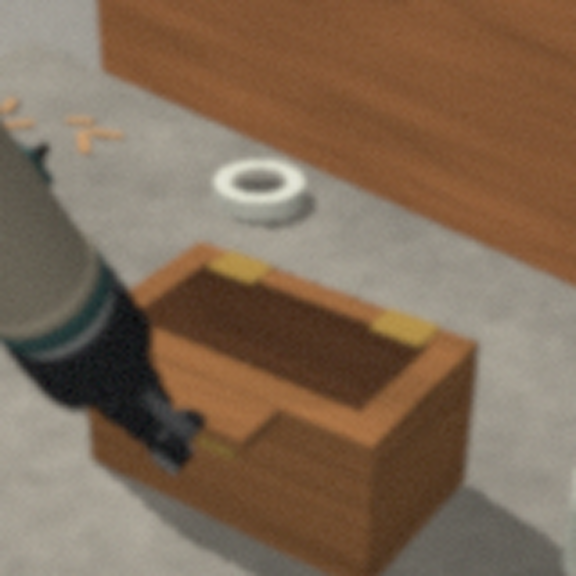

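```bash
python3 - <<'E'
from low import *
from rig import readout,eyes
d=eyes.get_image("top");p=w2c(cloud(d))
m=(p[...,1]<-.06)&(p[...,1]>-.115)&(p[...,2]>.1)
for x in(.05,.02,-.02,-.05,-.065):
    k=m&(abs(p[...,0]-x)<.006);print(x,np.median(p[...,2][k]).round(4))
s=readout.get_state();x=s["qpos"];P=s["position"];Rm=rot(s["ee_rot"]);c=w2c(P)
np.set_printoptions(suppress=True,precision=3,linewidth=150)
segs=[([c[0]-.002,c[1],c[2]-.008],62,3),([c[0]-.035,c[1],c[2]-.008],66,4),([c[0]-.075,c[1],.12],78,5),([c[0]-.075,c[1],.30],80,5)]
T1=toolR(62,np.radians(1))
for t,pi,n in segs:
    q,e=ikf(np.array(t),pi,1,0,x);print(t,pi,q.round(2),round(float(e),4));x=q
    tR=toolR(pi,np.radians(1));print(rows(P,Rm,c2w(t),tR,n));P,Rm=c2w(t),tR
E
```

```text
0.05 0.1252
0.02 0.1249
-0.02 0.1249
-0.05 0.1244
-0.065 0.1243
[np.float64(-0.09899152157742581), np.float64(-0.0028148480319280314), np.float64(0.048916466895223075)] 62 [-0.37  0.1   2.35  0.65  0.3  -2.55] 0.0
[[ 0.034 -0.002 -0.031 -0.003  0.005 -0.003]
 [ 0.034 -0.002 -0.031 -0.003  0.005 -0.003]
 [ 0.034 -0.002 -0.031 -0.003  0.005 -0.003]]
[np.float64(-0.13199152157742583), np.float64(-0.0028148480319280314), np.float64(0.048916466895223075)] 66 [-0.4   0.06  2.34  0.45  0.39 -2.37] 0.0
[[-0.064 -0.023 -0.12   0.     0.25   0.   ]
 [-0.062 -0.023 -0.121  0.     0.25   0.   ]
 [-0.059 -0.023 -0.122  0.     0.25   0.   ]
 [-0.057 -0.023 -0.123  0.     0.25   0.   ]]
[np.float64(-0.1719915215774258), np.float64(-0.0028148480319280314), 0.12] 78 [-0.37 -0.03  2.11  0.1   0.87 -2.01] 0.0
[[-0.27  -0.022 -0.024  0.     0.6    0.   ]
 [-0.269 -0.022 -0.035  0.     0.6    0.   ]
 [-0.267 -0.022 -0.046  0.     0.6    0.   ]
 [-0.265 -0.022 -0.057  0.     0.6    0.   ]
 [-0.262 -0.022 -0.068  0.     0.6    0.   ]]
[np.float64(-0.1719915215774258), np.float64(-0.0028148480319280314), 0.3] 80 [-0.35 -0.14  1.73  0.06  1.39 -1.95] 0.0
[[-0.587  0.     0.125 -0.     0.1   -0.   ]
 [-0.588 -0.     0.121 -0.     0.1   -0.   ]
 [-0.589 -0.     0.117 -0.     0.1   -0.   ]
 [-0.589 -0.     0.112 -0.     0.1   -0.   ]
 [-0.59  -0.     0.108 -0.     0.1   -0.   ]]
```

The lid is shut: its top face is flat at 0.1244–0.125 m, and the finger has unloaded. Backing straight off the front, then up.

Call:
carry_out(deltas=[-0.01,-0.005,-0.03,0,0,0,-1,-0.03,-0.012,-0.06,0,0,0,-1,-0.064,-0.023,-0.12,0,0.25,0,-1,-0.062,-0.023,-0.121,0,0.25,0,-1,-0.06,-0.023,-0.122,0,0.25,0,-1,-0.057,-0.023,-0.123,0,0.25,0,-1])

```text
clock: 25.75
position: [0.4401, -0.0414, 0.0566]
ee_rot: [0.839, -0.004, 0.544, 0.007]
contact_force: [0.3, 0.6, -0.3]
width: 0.0001
```

```bash
python3 -c "
from h import *
lid2('top');st()"
```

```text
lid2 (np.int64(1896), np.float64(0.008), np.int64(1849), np.int64(47)) 1922
t 25.8 tcp_c [-0.137  -0.0026  0.0566] pitch 66.0 yaw 1.1 yz 0.001 F [-0.2  -0.05 -0.48] q [-0.408  0.039  2.338  0.432  0.414 -2.362] w -0.0 [ 0.4396 -0.0413  0.0566] [ 0.8386 -0.0044  0.5446  0.0074]
```

Call:
carry_out(deltas=[-0.27,-0.02,-0.06,0,0.6,0,-1,-0.27,-0.02,-0.07,0,0.6,0,-1,-0.27,-0.02,-0.08,0,0.6,0,-1,-0.26,-0.02,-0.09,0,0.6,0,-1,-0.26,-0.02,-0.1,0,0.6,0,-1,-0.59,0,0.12,0,0.1,0,-1,-0.59,0,0.12,0,0.1,0,-1,-0.59,0,0.12,0,0.1,0,-1,-0.59,0,0.11,0,0.1,0,-1,0,0,0,0,0,0,-1])

```text
clock: 27.05
position: [0.3932, -0.0488, 0.2713]
ee_rot: [0.771, -0.006, 0.637, 0.007]
contact_force: [-0.6, -0.3, -0.1]
width: 0.0002
```

Call:
carry_out(deltas=[0,0,0,0,0,0,-1,0,0,0,0,0,0,-1])

```text
clock: 27.3
position: [0.3902, -0.0479, 0.2669]
ee_rot: [0.768, -0.005, 0.641, 0.007]
contact_force: [-0.5, -0.1, 0.6]
width: 0.0001
```

```bash
python3 - <<'E'
from h import *
from rig import eyes
import cv2
lid2('top','top30');st()
d=eyes.get_image("side");cv2.imwrite("pics/side30.png",d["color"][:,:,::-1])
for n in("top","side"):
    d=eyes.get_image(n);p=cloud(d)
    for nm,c in(("mallet",(.545,.211)),("glue",(.655,-.238))):
        m=(d["z_map"]>0)&(np.hypot(p[...,0]-c[0],p[...,1]-c[1])<.07)&(p[...,2]>.02)&(p[...,2]<.17);q=p[m];print(n,nm,q.min(0).round(3),q.max(0).round(3))
E
```

```text
lid2 (np.int64(1893), np.float64(0.008), np.int64(1847), np.int64(46)) 1915
t 27.35 tcp_c [-0.1867 -0.      0.2671] pitch 79.68 yaw 1.6 yz 0.002 F [ 0.15 -0.3   0.21] q [-0.372 -0.156  1.822  0.072  1.31  -1.973] w 0.0 [ 0.3904 -0.048   0.2671] [ 0.7678 -0.0049  0.6406  0.0072]
top mallet [0.511 0.177 0.022] [0.58  0.248 0.153]
top glue [ 0.631 -0.258  0.02 ] [ 0.68  -0.213  0.134]
side mallet [0.509 0.175 0.02 ] [0.579 0.245 0.148]
side glue [ 0.63  -0.264  0.02 ] [ 0.671 -0.215  0.13 ]
```

View pics/side30.png

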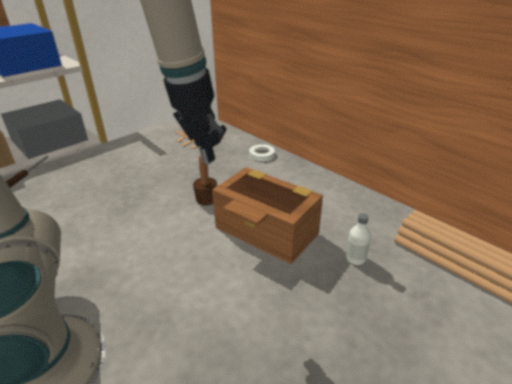

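The view shows the lid flat on the chest around (268,210), the arm clear at (205,150), and the mallet (205,190) and bottle (360,240) where they were.

```bash
python3 -c "
from rig import job
print(job.sign_off())"
```

```text
the job is handed in; nothing more can be done
None
```

The lid is shut and the job is handed in. The last reading before hand-in was at about 27.5 s of the 64 s allowed.

I tipped the lid forward to 1.21 rad with the closed fingers behind its lip and let go, and it began falling on its own. I caught it under the lip on the outside of the fingers at about 0.98 rad. I then lowered it at about 0.1 rad/s, slowing to about 0.05 rad/s or less at the end, and withdrew towards the robot and up.

**Last checks**
- **Lid:** its top face is flat at 124–125 mm, as expected for shut. The fitted angle of 0.008 rad did not change when the finger withdrew, so I take it as calibration error.
- **Contact:** the finger unloaded when the lid shut. At the end the wrist force was within its noise and the arm was clear of everything.
- **Bystanders:** the mallet and glue bottle are where they started, to within about 2 mm.

**What disagreed or went wrong**
- **Fingertips:** the images put the real fingertips about 29 mm short of the reported TCP. My first attempt to tip the lid therefore passed over the lip without touching it; the second worked once I allowed for the offset.
- **Side-view angle:** my first lid-angle estimate, from the side view, stopped being reliable below about 0.7 rad. I used the top-view depth fit from 0.53 rad down, and it agreed with the planned path to within 0.005 rad until the lid was nearly shut.

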